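Trim a rotor pod to weight on the dial scale

ROBOT

A 6-joint arm with a two-finger parallel gripper is mounted at the origin on the work surface. World frame = base frame: x ahead of the robot, y to its left, z up, the work surface at z = 0. Lengths are in m, angles in rad, forces in N, time in s.
With the tool pointing down it reaches from about 0.35 to 0.975 m from the base axis. Payload 4.9 kg.
Tool frame: the origin (TCP) lies midway between the tips of the shut fingers; the grasp point (between the pads) lies env.pinch_z behind it (env.pinch_z is the distance from the TCP to the grasp point, in m); y points along the fingers, x is the direction in which the jaws open and shut, and the axes are right-handed (so a half turn about y gives the same grasp; the last joint's range is limited). The gripper opens to 85 mm and grips with 20 to 120 N. Pads are 22 mm wide; open, the fingers measure 114 mm over their backs; the gripper's body (76 mm by 85 mm) begins 54 mm behind the grasp point. The pads swing forward as they close: fully open they stand 13 mm farther back than shut.
Start: joints at [-1.462, 0.053, 1.613, -0, 1.476, -0.119], TCP at [0.141, -0.609, 0.231] pointing down, gripper open.
Joint ranges: [-3.01, 3.01], [-1.01, 2.22], [0.06, 2.58], [-1.02, 4.17], [0.09, 2.62], [-3.14, 3.14]. Speed limits (rad/s): [2.57, 2.57, 3.14, 3.14, 3.14, 3.14].

INTERFACE

Orientations are given as a unit quaternion [w, x, y, z].
In Python, from plant import telemetry, vision, workorder, env gives the robot as it stands.
- The arm moves only by the tool step_arm, never from a script. Its argument "commands" is text: rows parted by semicolons, each of 7 numbers parted by spaces: the opening, from -1 (shut) to 1 (fully open), so that 0 is half open, then the shift along the tool's x, y, z normalised to -1 to 1, where 1 is 150 mm, then the turn, a rotation vector about the tool's x, y, z normalised to -1 to 1, where 1 is 180 degrees. In form: gripper tx ty tz wx wy wz; .... A call has 1 to 8 rows; each row is the pose to reach, as a shift and turn from the pose measured when the call began, along the tool's axes at that moment, turning the shorter way round; what a row does not reach only later rows make up. A row lasts 1/12 s, in which the tool goes at most 41.7 mm and 7.16 degrees, less where a joint would pass 70% of its speed; a pose out of reach is approached as far as the arm can. A call with a number of a shift or a turn outside -1 to 1 is refused whole. A call with a gripper value outside its range is refused whole. The fingers move at their own pace and stop on an object; "newtons" is the grip in N (left out, the last holds). Time passes only in rows, so rows that repeat a pose let the fingers close. It gives the time, the measured TCP pose, the force and the opening at its end, in the units of the state.
- telemetry.get_state(): the state, without advancing time (a new reading comes with each control period).
- vision.get_image(name): name is "side" or "top" or "wrist"; returns a dict with "color" (384x512x3 uint8, red, green, blue), "K" (3x3 intrinsics, pixels), "k1" (the pictures are not rectified: a ray, as slopes to the right and down, at radius r is drawn at 1 + k1 r^2 times it, then the intrinsics apply), "T" (4x4, takes a point from camera to world coordinates); the wrist camera has in their place "T_tool_cam" (4x4, takes a point from camera to tool coordinates, whose origin is the TCP and whose axes are the tool frame's). Camera axes: x right, y up, looking along -z (the intrinsics and any distortion apply to the point x, -y, -z); pixel columns grow to the right and rows downward; lengths in m; the calibration is good to about 2 mm. A picture is of the moment at which its call begins: read the wrist's pose just before it. There is no depth.
- workorder.close_job(): hands the job in, once; it reports no verdict.
The state is a dict: "t": time; "q": joint angles; "joint_velocities": joint speeds; "joint_torque": joint torques, N m; "tool_pos": TCP position; "orientation": TCP orientation; "ft_force": force on the tool from outside, world axes, zero at the start; "moment": the same for the moment, N m; "gripper_width": opening from 0.0 (shut) to 1.0 (fully open).
Only numpy, scipy, OpenCV 4.12 (cv2) and the standard library are available. Lean on these libraries where they do the work, as an engineer would, in place of code of your own. Each camera call takes 0.05 s, during which the arm holds its last target.

TASK

The blue rotor pod on the dial scale is too light: add steel rings from the blue rack to its post, one after another, pressing each one fully home with no gap beneath it before fetching the next, until the needle, with nothing else touching the pod, rests in the green sector. Spring catches on the post hold a ring back until it is pressed past them, so press firmly but never so hard that the needle reaches the red sector. Leave rings you do not need on the rack and do not disturb the other things on the bench.

Things in the scene. Friction and masses are not known exactly. Their poses are not given: they have to be found in the camera images.
- needle (a joint): Dial needle, rad: 0 with no load, growing clockwise seen from above, 0.20 rad per newton down on the pan, pod and rings included (0.216 per ring). Green sector 1.388 to 1.630, red from 5.2. It starts at 0.7 to 1.2, so two or three rings are needed. Geared to the pan, it also shows pressing: it has 18 N of pressing to spare before red
- seat (a point): Centre, on the post's axis, of the pod's raised shoulder (32 mm across) on which the first ring must rest; z up. 10 mm above the blue pod disc (80 mm across), 14 above the steel pan (104 across), about 97 above the table. A ring is home with its underside here, or 12 or 24 mm higher for the second and third, within 1.6 mm
- post_tip (a point): Top of the black post (15 mm diameter, tapered tip), 43 mm above the seat. Three rows of sprung brass catches around it, 3.4, 15.4 and 27.4 mm above the seat, stand 1 mm proud of the 20 mm bore. A ring hangs on each row until pushed past it with 6 to 15 N (differs by ring and row), the last one 6 mm before home; then it snaps down, stops dead and is held
- pan (a point): Centre of the steel pan's top, 14 mm below the seat. Pan, pod, post and rings ride together on a spring: straight down 0.8 mm per newton (at most 23.2 mm), and back up when let go; so pressing a ring also sinks the seat
- scale: Dial scale fixed to the bench, white casing on a black foot, 200 x 340 x 55 mm (its y from -190 to +150 mm), origin on the table below it. The post's axis is at y = +60 mm of its frame; the flat round dial (166 mm across, facing up, needle 65 mm above the table) is centred at y = -100 mm. Needle value 0 points along its +x
- rack: Fixed blue plastic board 90 x 290 x 12 mm (x, y, z of its own frame), origin at the centre of its underside; the rings lie on its top (12 mm above the table) in a row along its y
- ring1: loose bright steel trim ring, 44 mm outer diameter, bore 20 mm in the lowest 2.4 mm and 23 mm above, 12 mm high, 110 g, all four alike; lying flat, about 70 mm from its neighbours in a row on the rack. Origin: centre of its underside, z up
- ring2: loose bright steel trim ring, 44 mm outer diameter, bore 20 mm in the lowest 2.4 mm and 23 mm above, 12 mm high, 110 g, all four alike; lying flat, about 70 mm from its neighbours in a row on the rack. Origin: centre of its underside, z up
- ring3: loose bright steel trim ring, 44 mm outer diameter, bore 20 mm in the lowest 2.4 mm and 23 mm above, 12 mm high, 110 g, all four alike; lying flat, about 70 mm from its neighbours in a row on the rack. Origin: centre of its underside, z up
- ring4: loose bright steel trim ring, 44 mm outer diameter, bore 20 mm in the lowest 2.4 mm and 23 mm above, 12 mm high, 110 g, all four alike; lying flat, about 70 mm from its neighbours in a row on the rack. Origin: centre of its underside, z up
- kit_box: bystander: white and green carton 50 x 90 x 70 mm, origin under its centre
- jar: bystander: small jar with red cap, 56 mm across, 70 mm high, origin under its centre
- tip_box: bystander: lidded pipette tip box 85 x 120 x 50 mm, origin under its centre
- wash_bottle: bystander: white bottle with red cap, 66 mm across, 170 mm high, origin under its centre
- beaker: bystander: glass beaker 70 mm across, 90 mm high, origin under its centre
- spatula: bystander: black-handled spoon 140 mm long lying on the bench, origin at its middle

How it is judged:
By the outcome, as a careful person would: the job done as asked, in the order asked, and still so for the second after the job is handed in, with the robot touching nothing.
It also fails if it takes over 70 s, if anything falls off the work surface, if the arm or the gripper's body presses on something with over 40 N, if the wrist force passes 120 N, or if a joint passes its speed limit or range.

## Working session

There is one attempt and no reset: what is moved stays moved. The work goes in short steps, Python scripts to look and compute and a tool call to move; the robot and the scene stay as the last step left them, time stands still between calls to the robot, and variables do not carry over. Pictures are saved under pics/ and viewed, and the job is handed in when it is done.

Besides the shell and the picture viewer there is one more tool, called after "Call:" in YAML: its name, and indented under it one key for each argument. step_arm: Moves the arm, as the interface text tells. Its arguments: {"type":"object","properties":{"commands":{"type":"string"},"newtons":{"type":"number"}},"required":["commands"]}

```bash
ls; mkdir -p pics; python3 - <<'E'
from plant import telemetry, vision, workorder, env
import cv2
print(telemetry.get_state(), env.pinch_z)
for n in ["side","top","wrist"]:
    d=vision.get_image(n); cv2.imwrite(f"pics/{n}0.png",d["color"][:,:,::-1])
    print(n,d["K"].tolist(),d["k1"],(d["T"] if "T" in d else d["T_tool_cam"]).tolist() )
E
```

```text
pics
{'t': 0.0, 'q': array([-1.46201064e+00,  5.33442626e-02,  1.61433114e+00,  1.86498149e-05,
        1.47600133e+00, -1.19045393e-01]), 'joint_velocities': array([-0.00044161,  0.00056607, -0.00093177,  0.0010568 ,  0.00135791,
        0.00047765]), 'joint_torque': array([-5.30965135e-04, -3.93682408e+01, -3.70183682e+01, -3.72014401e-04,
        7.00846067e-03, -2.20288956e-05]), 'tool_pos': array([ 0.14107376, -0.60821479,  0.23004865]), 'orientation': array([ 0.55412159, -0.55306499,  0.44043859, -0.43941124]), 'ft_force': array([-0.25473852,  0.16046529, -0.74992448]), 'moment': array([ 0.00223735, -0.03103909, -0.01214824]), 'gripper_width': 1.001770855221017} 0.0187
side [[492.9280311467339, 0.0, 253.81026323018787], [0.0, 492.9280311467339, 195.21440437657262], [0.0, 0.0, 1.0]] -0.017016532759350774 [[-0.9488139301142919, 0.1498415068543162, -0.27802814397952497, 0.06510944864775711], [-0.3153651809238722, -0.49750199490116437, 0.8081067799061057, 1.563540576449997], [-0.017231618668161718, 0.8544233657227486, 0.5192916169408912, 1.0430945438219021], [0.0, 0.0, 0.0, 1.0]]
top [[448.6675321936618, 0.0, 256.3923985658681], [0.0, 448.6675321936618, 194.70549346997083], [0.0, 0.0, 1.0]] -0.0829552942564006 [[0.028706590991782865, 0.9959144524770471, -0.0856173754618399, 0.48693871189778914], [-0.9995327802127152, 0.029498846959172067, 0.008002456392831347, 0.12422964649780004], [0.01049537583273282, 0.08534765008729014, 0.9962959528727933, 1.4205829249204964], [0.0, 0.0, 0.0, 1.0]]
wrist [[297.5458775857782, 0.0, 253.87409541168148], [0.0, 297.5458775857782, 193.70042138398054], [0.0, 0.0, 1.0]] 0.0157607060243252 [[0.9999987832721171, 0.0015569061572702609, 9.745512726884674e-05, 0.0009290042242086072], [-0.00030817294037911426, 0.25840844420627757, -0.9660357037875612, -0.14234544355179826], [-0.0015292101631872396, 0.9660344983519519, 0.25840860958986683, 0.06519883824809115], [0.0, 0.0, 0.0, 1.0]]
```

View pics/top0.png

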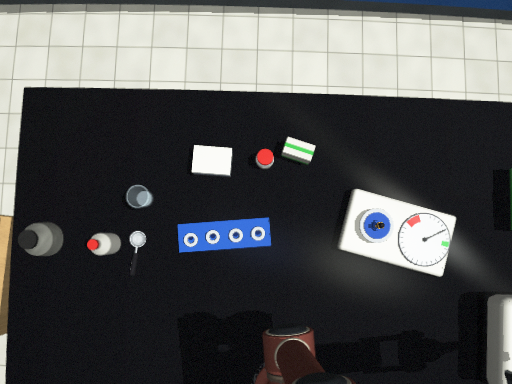

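View pics/side0.png

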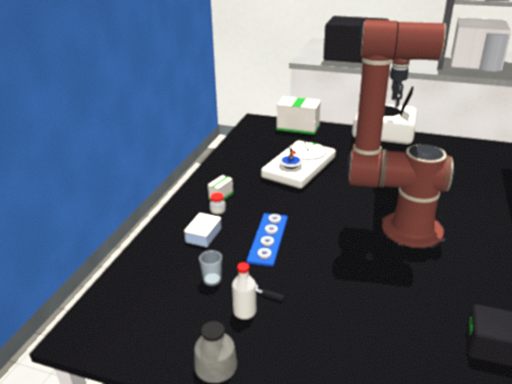

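View pics/wrist0.png

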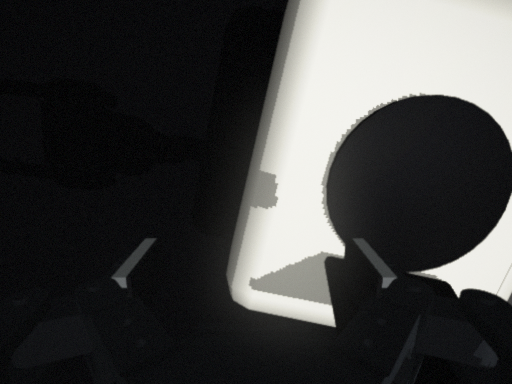

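```bash
cat > h.py <<'E'
from plant import telemetry, vision, workorder, env
import cv2, numpy as np
from scipy.spatial.transform import Rotation as Ro
def st():
    return telemetry.get_state()
def TT(s):
    q=s["orientation"];T=np.eye(4);T[:3,:3]=Ro.from_quat(q,scalar_first=True).as_matrix();T[:3,3]=s["tool_pos"];return T
def cam(n):
    s=st(); d=vision.get_image(n)
    T=d["T"] if "T" in d else TT(s)@d["T_tool_cam"]
    return d["color"][:,:,::-1].copy(),d["K"],d["k1"],T
def ray(c,u,v):
    _,K,k1,T=c
    p=cv2.undistortPoints(np.array([[[u,v]]],float),K,np.array([k1,0,0,0.]))[0,0]
    return T[:3,3],T[:3,:3]@np.array([p[0],-p[1],-1])
def at(c,u,v,z):
    o,r=ray(c,u,v); return o+r*(z-o[2])/r[2]
def proj(c,P):
    _,K,k1,T=c
    p=(np.array(P)-T[:3,3])@T[:3,:3]; x=np.array([p[0]/-p[2],-p[1]/-p[2]]); x=x*(1+k1*(x@x))
    return K[:2,:2]@x+K[:2,2]
def crop(img,x0,y0,w,h,f,name):
    cv2.imwrite(name,cv2.resize(img[y0:y0+h,x0:x0+w],None,fx=f,fy=f,interpolation=cv2.INTER_CUBIC))
E
python3 - <<'E'
from h import *
c=cam("top"); crop(c[0],330,180,132,100,6,"pics/t_scale.png"); crop(c[0],172,210,104,50,7,"pics/t_rack.png")
c=cam("side"); crop(c[0],240,130,110,70,7,"pics/s_scale.png")
s=st();print(np.round(TT(s),4), s["t"])
E
```

```text
[[ 2.258e-01 -1.000e-04  9.742e-01  1.411e-01]
 [-9.742e-01  1.000e-03  2.258e-01 -6.086e-01]
 [-1.000e-03 -1.000e+00  1.000e-04  2.307e-01]
 [ 0.000e+00  0.000e+00  0.000e+00  1.000e+00]] 0.25
```

View pics/t_scale.png

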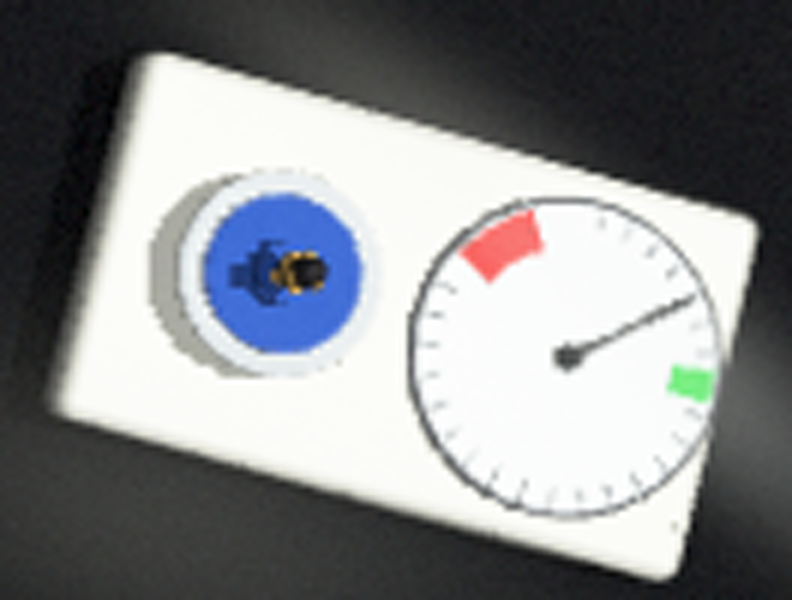

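View pics/t_rack.png

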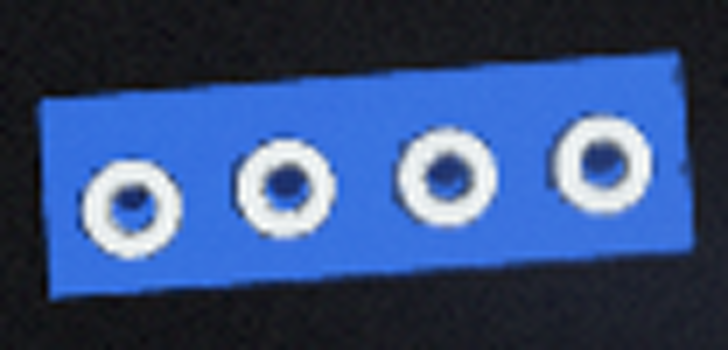

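View pics/s_scale.png

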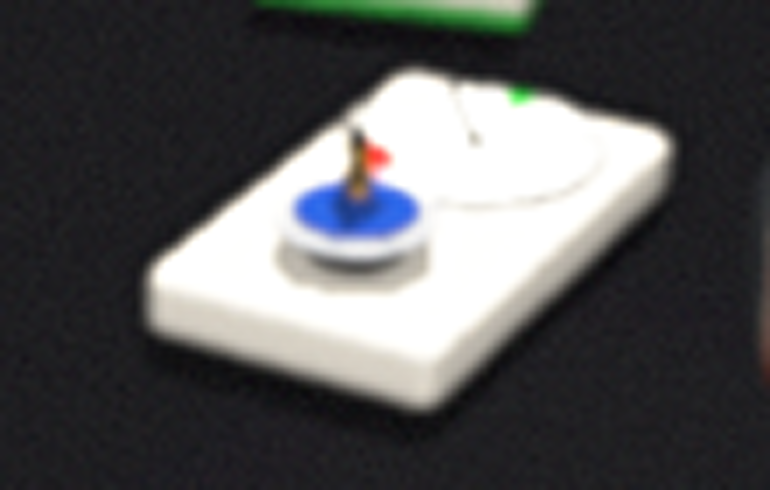

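```bash
cat >> h.py <<'E'
def un(x,y,x0,y0,f): return (x+.5)/f-.5+x0,(y+.5)/f-.5+y0
def top_dial(c,hub,tip,x0=330,y0=180,f=6):
    a=at(c,*un(*hub,x0,y0,f),.065);b=at(c,*un(*tip,x0,y0,f),.065);return a,b
E
python3 - <<'E'
from h import *
c=cam("top")
a,b=top_dial(c,(567,357),(692,297))
d=at(c,*un(283,272,330,180,6),.087); p=at(c,*un(281,273,330,180,6),.083)
tip=at(c,*un(310,272,330,180,6),.140)
print("hub",a,"disc",d,"pan",p,"tip",tip)
y=(d-a)[:2]; print(np.linalg.norm(y)); yaw=np.arctan2(y[1],y[0]); xax=yaw-np.pi/2
n=(b-a)[:2]; print("yaw x",xax, "needle",xax-np.arctan2(n[1],n[0]))
for r in [(131,209),(286,188),(447,177),(603,165)]:
    print(at(c,*un(*r,172,210,7),.024))
for r in [(40,98),(680,50),(693,250),(52,298)]:
    print("rack",at(c,*un(*r,172,210,7),.012))
s=cam("side")
for nm,P,z in(("disc",d,.087),):
  print("side proj",proj(s,[*P[:2],z]), "seen", un(357,211,240,130,7))
E
```

```text
hub [ 0.48248183 -0.40310611  0.065     ] disc [ 0.52146963 -0.24927721  0.087     ] pan [ 0.52104709 -0.24938618  0.083     ] tip [ 0.52043632 -0.24757264  0.14      ]
0.15869271769916066
yaw x -0.24822222791223747 needle 0.8694771008982021
[0.46173933 0.31394705 0.024     ]
[0.47311005 0.2455684  0.024     ]
[0.48008968 0.17442084 0.024     ]
[0.48739776 0.10547389 0.024     ]
rack [0.50978401 0.35838921 0.012     ]
rack [0.53980641 0.07225249 0.012     ]
rack [0.45069277 0.06405987 0.012     ]
rack [0.42085395 0.34937177 0.012     ]
side proj [290.43069507 159.02375202] seen (290.57142857142856, 159.71428571428572)
```

```bash
cat >> h.py <<'E'
def go(P,yaw=0.122):
    T=TT(st()); x=np.array([np.cos(yaw),np.sin(yaw),0]);y=np.array([0,0,-1.]);R=np.c_[x,y,np.cross(x,y)]
    sh=T[:3,:3].T@(np.array(P)-T[:3,3])/.15
    w=Ro.from_matrix(T[:3,:3].T@R).as_rotvec()/np.pi
    print("shift",sh.round(4),"turn",w.round(4),"pos",T[:3,3].round(4),"yaw",np.arctan2(T[1,0],T[0,0]).round(3))
E
python3 - <<'E'
from h import *
print([x for x in dir(env) if x[0]!='_'])
go([.4874,.1055,.2]); go([.35,-.2,.25],-.4)
E
```

```text
['Unreachable', 'pinch_z']
shift [-4.117   0.209   3.3241] turn [-1.000e-04 -4.663e-01 -1.000e-04] pos [ 0.1411 -0.6087  0.231 ] yaw -1.343
shift [-2.3399 -0.1253  1.9718] turn [-1.000e-04 -3.002e-01 -1.000e-04] pos [ 0.1411 -0.6087  0.231 ] yaw -1.343
```

Call:
step_arm:
  commands: "1 -1 -0.1 0.81 0 -0.2 0;1 -1 -0.1 0.81 0 -0.2 0;1 -1 -0.1 0.81 0 -0.2 0;1 -1 -0.1 0.81 0 -0.2 0;1 -1 -0.1 0.81 0 -0.2 0"

```text
t: 0.77
tool_pos: [0.2267, -0.4325, 0.2463]
orientation: [0.663, -0.663, 0.246, -0.246]
ft_force: [0.9, -0.2, -0.6]
gripper_width: 0.999
```

```bash
python3 - <<'E'
from h import *
go([.4874,.1055,.24])
E
```

```text
shift [-1.0229  0.0462  3.852 ] turn [-3.000e-04 -2.651e-01  1.000e-04] pos [ 0.2267 -0.4325  0.2463] yaw -0.711
```

Call:
step_arm:
  commands: "1 -0.27 0 1 0 -0.2 0;1 -0.27 0 1 0 -0.2 0;1 -0.27 0 1 0 -0.2 0;1 -0.27 0 1 0 -0.2 0;1 -0.27 0 1 0 -0.2 0"

```text
t: 1.18
tool_pos: [0.2957, -0.2883, 0.2467]
orientation: [0.707, -0.706, 0.028, -0.029]
ft_force: [-0.9, -0.5, -0.0]
gripper_width: 0.998
```

```bash
python3 - <<'E'
from h import *
go([.4874,.1055,.24])
c=cam("wrist"); cv2.imwrite("pics/w1.png",c[0])
E
```

```text
shift [1.0617 0.0518 2.7196] turn [-0.0005 -0.0646  0.0008] pos [ 0.2957 -0.2883  0.2467] yaw -0.081
```

View pics/w1.png

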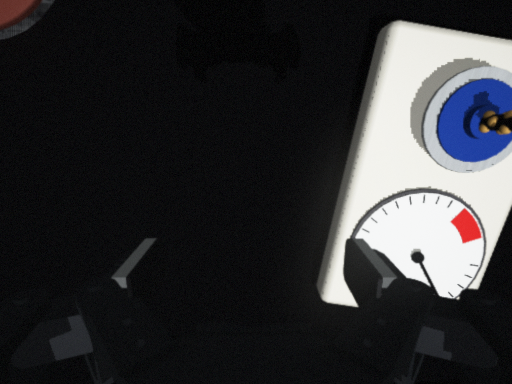

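Call:
step_arm:
  commands: "1 0.39 0 1 0 -0.065 0;1 0.39 0 1 0 -0.065 0;1 0.39 0 1 0 -0.065 0;1 0.39 0 1 0 -0.065 0"

```text
t: 1.57
tool_pos: [0.3654, -0.1442, 0.2472]
orientation: [-0.705, 0.706, 0.044, -0.042]
ft_force: [1.0, -1.5, 0.1]
gripper_width: 1.0
```

```bash
python3 - <<'E'
from h import *
go([.4874,.1055,.20])
E
```

```text
shift [1.0082 0.3154 1.554 ] turn [ 0.0004 -0.0002  0.0008] pos [ 0.3654 -0.1442  0.2472] yaw 0.121
```

Call:
step_arm:
  commands: "1 0.65 0.15 1 0 0 0;1 0.65 0.15 1 0 0 0;1 0.65 0.15 1 0 0 0;1 0.65 0.15 1 0 0 0;1 0.65 0.15 1 0 0 0"

```text
t: 1.98
tool_pos: [0.445, 0.02, 0.224]
orientation: [0.706, -0.706, -0.044, 0.042]
ft_force: [-0.3, -1.5, -0.3]
gripper_width: 1.004
```

```bash
python3 - <<'E'
from h import *
go([.4874,.1055,.18])
E
```

```text
shift [0.3496 0.2945 0.531 ] turn [-0.0002  0.0001  0.0008] pos [0.445 0.02  0.224] yaw 0.122
```

Call:
step_arm:
  commands: "1 0.35 0.3 0.53 0 0 0;1 0.35 0.3 0.53 0 0 0;1 0.35 0.3 0.53 0 0 0;1 0.35 0.3 0.53 0 0 0"

```text
t: 2.32
tool_pos: [0.4871, 0.1079, 0.1759]
orientation: [0.706, -0.705, -0.043, 0.044]
ft_force: [-0.4, 0.4, -0.8]
gripper_width: 1.008
```

```bash
python3 - <<'E'
from h import *
c=cam("wrist"); cv2.imwrite("pics/w2.png",c[0])
go([.4874,.1055,.18])
for P in [(.4874,.1055,.024),(.48,.1744,.024)]: print(proj(c,P))
E
```

```text
shift [ 0.0014 -0.0187 -0.0053] turn [-0.0002  0.0002 -0.0005] pos [0.4871 0.1063 0.1772] yaw 0.123
[254.28727297 182.43098428]
[255.37104266 111.41591849]
```

View pics/w2.png

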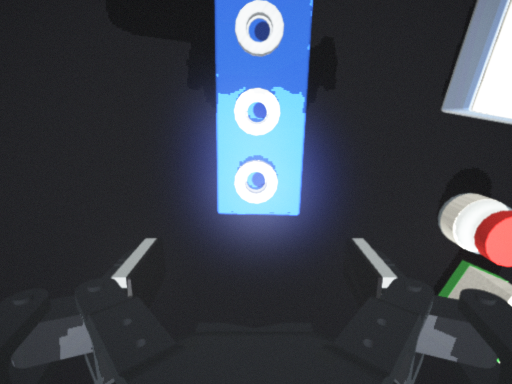

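Call:
step_arm:
  commands: "1 0.005 0.9 -0.007 0 0 0;1 0.005 0.9 -0.007 0 0 0;1 0.005 0.9 -0.007 0 0 0;1 0.005 0.9 -0.007 0 0 0;1 0.005 0.9 -0.007 0 0 0"

```text
t: 2.78
tool_pos: [0.4846, 0.104, 0.0388]
orientation: [0.706, -0.706, -0.039, 0.046]
ft_force: [0.0, -0.3, -0.8]
gripper_width: 1.002
```

```bash
python3 - <<'E'
from h import *
go([.4879,.1055,.014])
c=cam("wrist"); cv2.imwrite("pics/w3.png",c[0])
E
```

```text
shift [0.0248 0.1648 0.0069] turn [-0.0002 -0.0006 -0.0031] pos [0.4846 0.104  0.0388] yaw 0.12
```

View pics/w3.png

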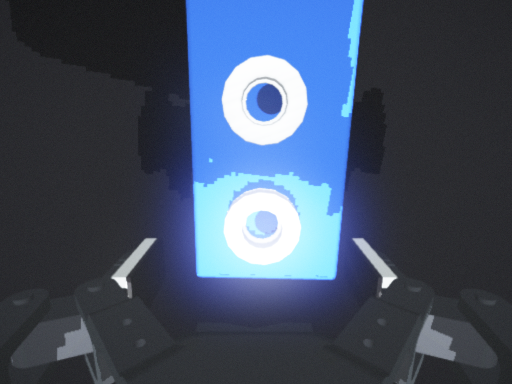

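```bash
python3 - <<'E'
from h import *
c=cam("wrist")
print(at(c,262,226,.024),at(c,265,100,.024), proj(c,(.4879,.1055,.024)))
E
```

```text
[0.49139087 0.10713891 0.024     ] [0.48424979 0.17576233 0.024     ] [255.61931084 227.97088351]
```

Call:
step_arm:
  commands: "1 0.035 0.167 0.011 0 0 -0.003;1 0.035 0.167 0.011 0 0 -0.003;1 0.035 0.167 0.011 0 0 -0.003;0.3 0.035 0.167 0.011 0 0 -0.003;0.3 0.035 0.167 0.011 0 0 -0.003"
  newtons: 40

```text
t: 3.3
tool_pos: [0.4957, 0.107, 0.0213]
orientation: [0.706, -0.706, -0.047, 0.038]
ft_force: [0.1, 0.7, -0.8]
gripper_width: 0.75
```

```bash
python3 - <<'E'
from h import *
go([.4895,.1063,.014])
c=cam("wrist"); cv2.imwrite("pics/w4.png",c[0])
print(at(c,262,226,.024))
E
```

```text
shift [-0.042   0.0481  0.0002] turn [ 0.     -0.0004  0.0043] pos [0.4957 0.107  0.0213] yaw 0.121
[0.49837689 0.11760865 0.024     ]
```

View pics/w4.png

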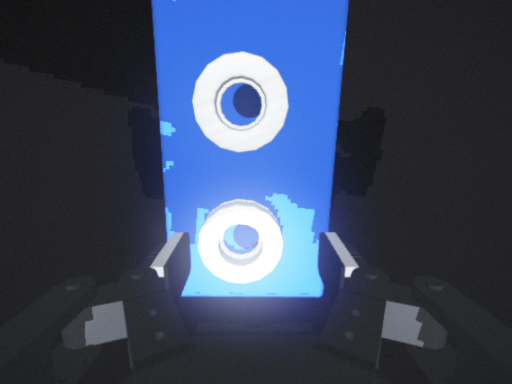

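```bash
python3 - <<'E'
from h import *
s=st();print(s["q"].round(3),s["joint_velocities"].round(3),s["tool_pos"],s["t"], s["ft_force"].round(2),s["moment"].round(2),s["joint_torque"].round(1))
E
```

```text
[ 6.500e-02 -2.000e-03  2.048e+00  1.000e-03  1.083e+00 -5.600e-02] [ 0.     0.008  0.009 -0.001 -0.004  0.003] [0.49539892 0.1070337  0.02093655] 3.35 [-0.31 -0.   -0.39] [-0.01 -0.01  0.02] [ -0.  -30.8 -30.9   0.   -0.    0. ]
```

Call:
step_arm:
  commands: "0.3 -0.042 0 0 0 0 0.004;0.3 -0.042 0 0 0 0 0.004;0.3 -0.042 0 0 0 0 0.004"

```text
t: 3.6
tool_pos: [0.4892, 0.1063, 0.0213]
orientation: [0.706, -0.706, -0.043, 0.042]
ft_force: [-0.6, -0.1, 0.2]
gripper_width: 0.652
```

```bash
python3 - <<'E'
from h import *
s=st();print(s["q"].round(3),s["joint_velocities"].round(3),s["tool_pos"],s["t"], s["ft_force"].round(2),s["moment"].round(2),s["joint_torque"].round(1))
go([.4895,.1063,.014])
E
```

```text
[ 0.065 -0.01   2.055 -0.     1.096 -0.056] [ 0.     0.008 -0.001  0.001 -0.006  0.002] [0.4892189  0.10630562 0.02134227] 3.6 [-0.63 -0.05  0.15] [-0.04  0.    0.03] [  0.  -30.6 -31.   -0.    0.    0. ]
shift [ 0.0018  0.049  -0.0003] turn [ 0.     -0.0003  0.0003] pos [0.4892 0.1063 0.0213] yaw 0.121
```

Call:
step_arm:
  commands: "0.3 0 0.049 0 0 0 0;0.3 0 0.049 0 0 0 0;0.3 0 0.049 0 0 0 0;0.3 0 0.049 0 0 0 0"

```text
t: 3.93
tool_pos: [0.4889, 0.1063, 0.0135]
orientation: [0.706, -0.706, -0.043, 0.043]
ft_force: [-0.8, 0.8, 0.5]
gripper_width: 0.648
```

```bash
python3 - <<'E'
from h import *
s=st();print(s["t"], s["ft_force"].round(2),s["joint_velocities"].round(3))
go([.4895,.1063,.014])
E
```

```text
3.9333 [-0.78  0.76  0.55] [ 0.    -0.005 -0.006  0.001 -0.001  0.   ]
shift [ 0.0041 -0.0032 -0.0004] turn [-0.     -0.0003  0.    ] pos [0.4889 0.1063 0.0135] yaw 0.121
```

Call:
step_arm:
  commands: "-1 0.004 0 0 0 0 0;-1 0.004 0 0 0 0 0;-1 0.004 0 0 0 0 0;-1 0.004 0 0 0 0 0"
  newtons: 70

```text
t: 4.27
tool_pos: [0.4899, 0.1064, 0.0142]
orientation: [-0.706, 0.706, 0.043, -0.043]
ft_force: [-2.6, -0.0, 4.7]
gripper_width: 0.478
```

```bash
python3 - <<'E'
from h import *
s=st();print(s["t"], s["ft_force"].round(2),s["gripper_width"])
c=cam("wrist"); cv2.imwrite("pics/w5.png",c[0])
go([.4895,.1063,.20])
E
```

```text
4.2667 [-2.56 -0.04  4.7 ] 0.4777700186876084
shift [-1.9000e-03 -1.2383e+00 -4.0000e-04] turn [ 0.     -0.0003  0.0002] pos [0.4899 0.1064 0.0142] yaw 0.121
```

View pics/w5.png

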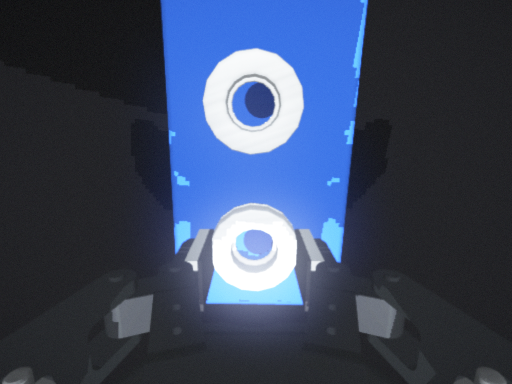

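Call:
step_arm:
  commands: "-1 0 -0.1 0 0 0 0;-1 0 -0.5 0 0 0 0;-1 0 -1 0 0 0 0;-1 0 -1 0 0 0 0;-1 0 -1 0 0 0 0;-1 0 -1 0 0 0 0"

```text
t: 4.82
tool_pos: [0.4928, 0.1066, 0.1691]
orientation: [0.706, -0.706, -0.046, 0.039]
ft_force: [-1.0, 0.7, -1.8]
gripper_width: 0.469
```

```bash
python3 - <<'E'
from h import *
s=st();print(s["t"], s["ft_force"].round(2),s["gripper_width"])
c=cam("wrist"); cv2.imwrite("pics/w6.png",c[0]); crop(c[0],180,180,150,130,5,"pics/w6c.png")
go([.4895,.1063,.20])
E
```

```text
4.8167 [-1.05  0.67 -1.81] 0.4685872049129638
shift [-7.700e-03 -2.294e-01 -2.000e-04] turn [ 0.0001 -0.0003  0.0013] pos [0.4908 0.1065 0.1656] yaw 0.121
```

View pics/w6c.png

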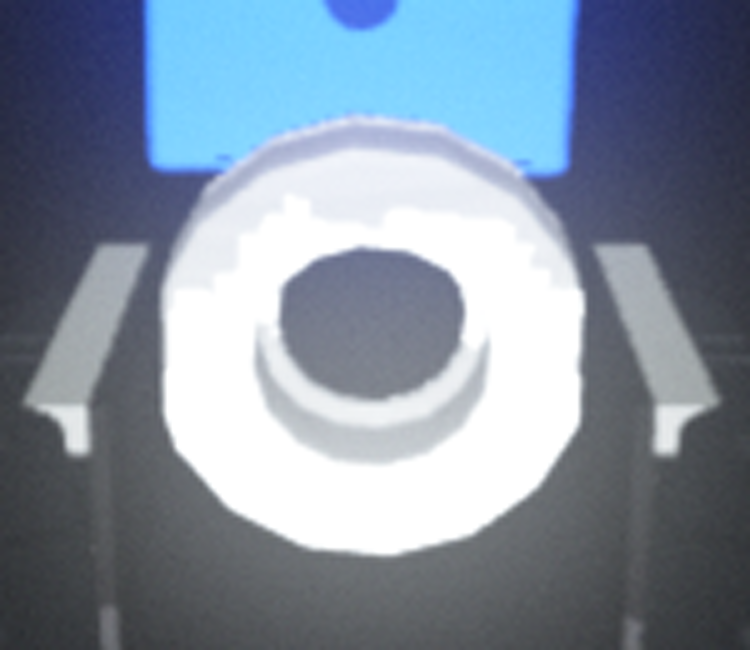

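```bash
python3 - <<'E'
from h import *
d=vision.get_image("wrist"); c=(d["color"],d["K"],d["k1"],d["T_tool_cam"])
for y in (0,-.002,-.01,-.02,-.03,-.04):
  print(y,[proj(c,(sx*.022,y,z)).round(1).tolist() for sx in(-1,1) for z in(-.011,0,.011)])
for y in (-.012,-.010,-.006,-.002,.002):
  # ring ellipse extents at top y
  a=np.linspace(0,2*np.pi,60); pts=np.array([proj(c,(.022*np.cos(t),y,.022*np.sin(t))) for t in a]); print(y,pts.min(0).round(1),pts.max(0).round(1))
E
```

```text
0 [[212.3, 262.0], [211.5, 242.7], [210.7, 222.7], [295.8, 261.8], [296.5, 242.6], [297.3, 222.6]]
-0.002 [[211.8, 263.8], [211.0, 244.3], [210.2, 224.1], [296.3, 263.7], [297.1, 244.2], [297.8, 224.0]]
-0.01 [[209.6, 271.7], [208.7, 251.3], [207.8, 230.1], [298.6, 271.6], [299.4, 251.2], [300.2, 230.0]]
-0.02 [[206.5, 282.8], [205.5, 261.2], [204.4, 238.6], [301.7, 282.7], [302.7, 261.0], [303.7, 238.5]]
-0.03 [[202.9, 295.6], [201.7, 272.6], [200.5, 248.5], [305.4, 295.5], [306.5, 272.4], [307.6, 248.3]]
-0.04 [[198.7, 310.5], [197.3, 285.9], [195.9, 260.1], [309.6, 310.4], [310.9, 285.7], [312.2, 259.9]]
-0.012 [208.1 209.3] [300.  293.6]
-0.01 [208.7 208. ] [299.4 291.3]
-0.006 [209.8 205.5] [298.2 286.8]
-0.002 [211.  203.1] [297.1 282.5]
0.002 [212.  200.8] [296.  278.5]
```

Call:
step_arm:
  commands: "-1 0 -0.3 -1 0 0 0.001;-1 0 -0.3 -1 0 0 0.001;-1 0 -0.3 -1 0 0 0.001;-1 0 -0.3 -1 0 0 0.001"

```text
t: 5.25
tool_pos: [0.506, -0.0445, 0.2051]
orientation: [0.706, -0.706, -0.04, 0.046]
ft_force: [1.1, 0.5, -1.0]
gripper_width: 0.469
```

Call:
step_arm:
  commands: "-1 0 -0.1 -1 0 0 0.001;-1 0 -0.1 -1 0 0 0.001;-1 0 -0.1 -1 0 0 0.001;-1 0 -0.1 -1 0 0 0.001"

```text
t: 5.58
tool_pos: [0.5226, -0.1963, 0.216]
orientation: [0.707, -0.705, -0.036, 0.048]
ft_force: [0.1, -0.5, 0.1]
gripper_width: 0.468
```

```bash
python3 - <<'E'
from h import *
s=st();print(s["t"], s["ft_force"].round(2),s["gripper_width"])
go([.521,-.249,.215])
E
```

```text
5.5833 [ 0.08 -0.46  0.12] 0.4681812232668624
shift [-0.0517  0.0066 -0.3478] turn [-0.0011 -0.0012 -0.0053] pos [ 0.5226 -0.1963  0.216 ] yaw 0.118
```

Call:
step_arm:
  commands: "-1 -0.05 0 -0.35 -0.001 -0.001 -0.005;-1 -0.05 0 -0.35 -0.001 -0.001 -0.005;-1 -0.05 0 -0.35 -0.001 -0.001 -0.005;-1 -0.05 0 -0.35 -0.001 -0.001 -0.005"

```text
t: 5.92
tool_pos: [0.5199, -0.2489, 0.2124]
orientation: [0.707, -0.704, -0.04, 0.044]
ft_force: [-0.2, 0.2, -1.0]
gripper_width: 0.473
```

```bash
python3 - <<'E'
from h import *
s=st();print(s["t"], s["ft_force"].round(2),s["gripper_width"])
go([.521,-.249,.215])
c=cam("wrist");cv2.imwrite("pics/w7.png",c[0])
print(proj(c,(.521,-.249,.14)),proj(c,(.521,-.249,.087)))
E
```

```text
5.9167 [-0.21  0.19 -1.  ] 0.47265470966610884
shift [ 0.0072 -0.0176 -0.0013] turn [-0.0015 -0.0008 -0.0017] pos [ 0.5199 -0.2489  0.2124] yaw 0.12
[255.90557621 203.13384798] [255.81143561 186.8058961 ]
```

View pics/w7.png

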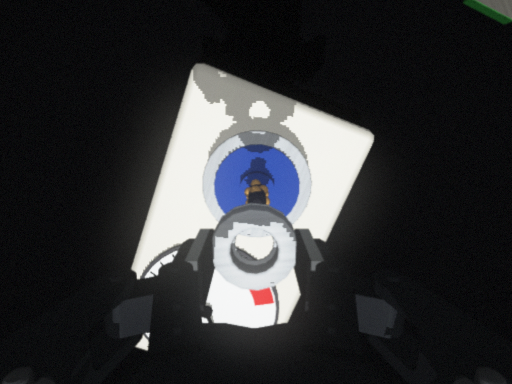

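Call:
step_arm:
  commands: "-1 0.01 0.25 0 -0.0015 -0.001 -0.002;-1 0.01 0.48 0 -0.0015 -0.001 -0.002;-1 0.01 0.48 0 -0.0015 -0.001 -0.002;-1 0.01 0.48 0 -0.0015 -0.001 -0.002"

```text
t: 6.3
tool_pos: [0.5205, -0.2461, 0.138]
orientation: [0.706, -0.706, -0.044, 0.045]
ft_force: [-0.2, -2.3, -1.0]
gripper_width: 0.476
```

```bash
python3 - <<'E'
from h import *
s=st();print(s["t"], s["ft_force"].round(2),s["gripper_width"])
go([.5213,-.2488,.135])
c=cam("wrist");crop(c[0],160,120,200,170,4,"pics/w8.png")
print(proj(c,(.521,-.249,.14)),proj(c,(.521,-.249,.087)))
E
```

```text
6.3 [-0.18 -2.3  -0.99] 0.4757153946727848
shift [ 0.0032  0.0199 -0.0184] turn [-0.0002  0.0013 -0.0005] pos [ 0.5205 -0.2461  0.138 ] yaw 0.126
[254.34424954 249.50099359] [254.31388998 215.5227429 ]
```

View pics/w8.png

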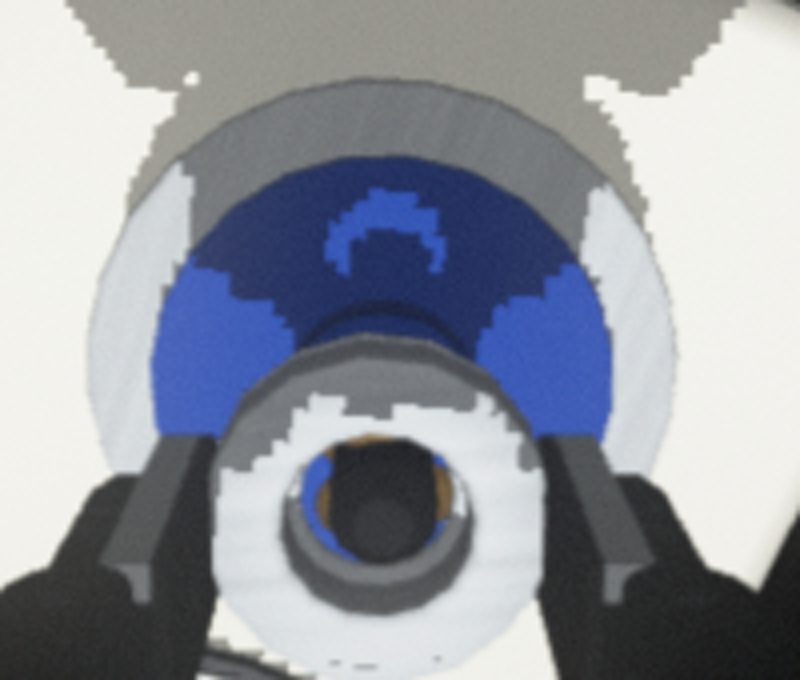

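Call:
step_arm:
  commands: "-1 0.01 0 -0.015 0 0.001 0;-1 0.01 0 -0.015 0 0.001 0;-1 0.01 0 -0.015 0 0.001 0"

```text
t: 6.6
tool_pos: [0.5228, -0.2473, 0.1396]
orientation: [0.706, -0.705, -0.044, 0.044]
ft_force: [-0.2, -0.8, -1.2]
gripper_width: 0.476
```

```bash
python3 - <<'E'
from h import *
s=st();print(s["t"], s["ft_force"].round(2),s["gripper_width"])
go([.5213,-.2488,.135])
c=cam("wrist");crop(c[0],200,190,110,110,7,"pics/w9.png")
E
```

```text
6.6 [-0.16 -0.83 -1.16] 0.4760897439102452
shift [-0.0112  0.0304 -0.0089] turn [-0.0005  0.0006 -0.0002] pos [ 0.5228 -0.2473  0.1396] yaw 0.124
```

View pics/w9.png

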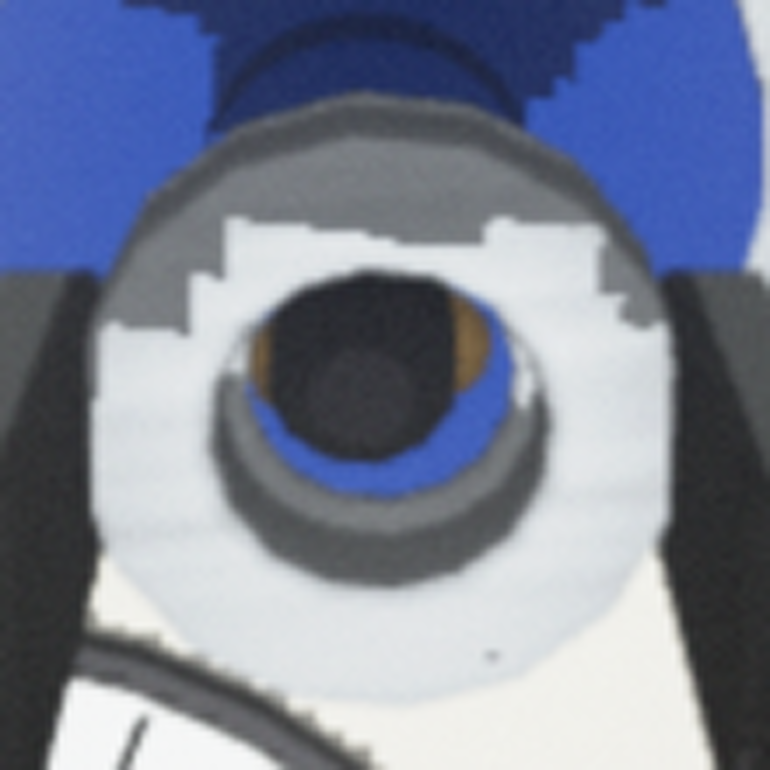

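Call:
step_arm:
  commands: "-1 -0.009 0.01 -0.008 0 0 0;-1 -0.009 0.05 -0.008 0 0 0;-1 -0.009 0.075 -0.008 0 0 0;-1 -0.009 0.075 -0.008 0 0 0"

```text
t: 6.98
tool_pos: [0.5212, -0.2486, 0.1272]
orientation: [0.707, -0.705, -0.043, 0.044]
ft_force: [0.6, 0.2, -0.6]
gripper_width: 0.473
```

```bash
cat > k.py <<'E'
from h import *
s=st();print(s["t"], s["ft_force"].round(2),s["moment"].round(2),s["gripper_width"].round(3))
go([.5215,-.2485,.125])
E
python3 k.py
```

```text
Traceback (most recent call last):
  File "k.py", line 2, in <module>
    s=st();print(s["t"], s["ft_force"].round(2),s["moment"].round(2),s["gripper_width"].round(3))
                                                                     ^^^^^^^^^^^^^^^^^^^^^^^^
AttributeError: 'float' object has no attribute 'round'
```

Call:
step_arm:
  commands: "-1 0 0.01 0 0 0 0;-1 0 0.02 0 0 0 0;-1 0 0.03 0 0 0 0;-1 0 0.04 0 0 0 0"

```text
t: 7.32
tool_pos: [0.5217, -0.2488, 0.1222]
orientation: [0.706, -0.705, -0.043, 0.044]
ft_force: [-1.4, 0.8, 5.2]
gripper_width: 0.47
```

```bash
sed -i 's/,s\["gripper_width"\].round(3)/,s["gripper_width"]/' k.py; python3 k.py
```

```text
7.3167 [-1.43  0.83  5.17] [0.24 0.17 0.01] 0.4703317639417072
shift [-0.0009 -0.0189  0.0024] turn [-0.0005  0.0004 -0.    ] pos [ 0.5217 -0.2488  0.1222] yaw 0.123
```

Call:
step_arm:
  commands: "-1 0 0.01 0 0 0 0;-1 0 0.02 0 0 0 0;-1 0 0.02 0 0 0 0"

```text
t: 7.57
tool_pos: [0.5215, -0.2489, 0.119]
orientation: [0.706, -0.705, -0.043, 0.044]
ft_force: [0.5, 0.2, -1.5]
gripper_width: 0.475
```

```bash
python3 k.py
```

```text
7.5667 [ 0.49  0.23 -1.52] [0.02 0.01 0.02] 0.47546687254464437
shift [ 0.0001 -0.0402  0.0027] turn [-0.0004  0.0004 -0.0001] pos [ 0.5215 -0.2489  0.119 ] yaw 0.123
```

Call:
step_arm:
  commands: "-1 0 0.015 0 0 0 0;-1 0 0.03 0 0 0 0;-1 0 0.045 0 0 0 0;-1 0 0.055 0 0 0 0;-1 0 0.055 0 0 0 0"

```text
t: 7.98
tool_pos: [0.5217, -0.2489, 0.1109]
orientation: [0.706, -0.705, -0.043, 0.044]
ft_force: [-0.7, 0.1, 3.9]
gripper_width: 0.475
```

```bash
python3 k.py
```

```text
7.9833 [-0.73  0.15  3.94] [0.16 0.14 0.01] 0.4752602945535032
shift [-0.0007 -0.0939  0.0031] turn [-0.0004  0.0005 -0.0001] pos [ 0.5217 -0.2489  0.1109] yaw 0.123
```

Call:
step_arm:
  commands: "-1 0 0.01 0 0 0 0;-1 0 0.02 0 0 0 0;-1 0 0.025 0 0 0 0;-1 0 0.025 0 0 0 0"

```text
t: 8.32
tool_pos: [0.5212, -0.2487, 0.1063]
orientation: [0.706, -0.705, -0.043, 0.044]
ft_force: [0.2, 0.2, -1.8]
gripper_width: 0.467
```

```bash
python3 k.py
```

```text
8.3167 [ 0.21  0.22 -1.78] [-0.01  0.05  0.04] 0.4674217589685335
shift [ 0.0019 -0.1248  0.0014] turn [-0.0006  0.0004 -0.0004] pos [ 0.5212 -0.2487  0.1063] yaw 0.123
```

Call:
step_arm:
  commands: "-1 0 0.015 0 0 0 0;-1 0 0.03 0 0 0 0;-1 0 0.045 0 0 0 0;-1 0 0.055 0 0 0 0;-1 0 0.055 0 0 0 0"

```text
t: 8.73
tool_pos: [0.5216, -0.2487, 0.0985]
orientation: [0.706, -0.705, -0.043, 0.044]
ft_force: [-0.5, 0.8, 4.8]
gripper_width: 0.475
```

```bash
python3 k.py
```

```text
8.7333 [-0.54  0.82  4.8 ] [0.19 0.03 0.06] 0.4748792526406281
shift [-0.0003 -0.177   0.002 ] turn [-0.0005  0.0005 -0.0002] pos [ 0.5216 -0.2487  0.0985] yaw 0.123
```

Call:
step_arm:
  commands: "-1 0 0.01 0 0 0 0;-1 0 0.02 0 0 0 0;-1 0 0.025 0 0 0 0;-1 0 0.025 0 0 0 0"

```text
t: 9.07
tool_pos: [0.5218, -0.2492, 0.0949]
orientation: [0.706, -0.706, -0.044, 0.044]
ft_force: [-0.1, -1.5, 3.4]
gripper_width: 0.474
```

```bash
python3 k.py
```

```text
9.0667 [-0.05 -1.46  3.44] [-0.1  -0.05 -0.04] 0.47363347502160724
shift [-0.0014 -0.2004  0.0052] turn [-0.0002  0.0004  0.    ] pos [ 0.5218 -0.2492  0.0949] yaw 0.123
```

Call:
step_arm:
  commands: "-1 0 0.01 0 0 0 0;-1 0 0.03 0 0 0 0;-1 0 0.03 0 0 0 0"

```text
t: 9.32
tool_pos: [0.5219, -0.2493, 0.0909]
orientation: [0.706, -0.706, -0.044, 0.044]
ft_force: [-3.1, 1.0, 9.1]
gripper_width: 0.473
```

```bash
python3 - <<'E'
exec(open("k.py").read())
c=cam("top"); crop(c[0],330,180,132,100,6,"pics/t2.png")
c=cam("side"); crop(c[0],240,130,110,70,7,"pics/s2.png")
E
```

```text
9.3167 [-3.11  0.96  9.06] [ 0.26  0.23 -0.02] 0.4728169809855336
shift [-0.0017 -0.2273  0.0055] turn [-0.0002  0.0004  0.    ] pos [ 0.5219 -0.2493  0.0909] yaw 0.123
```

View pics/t2.png

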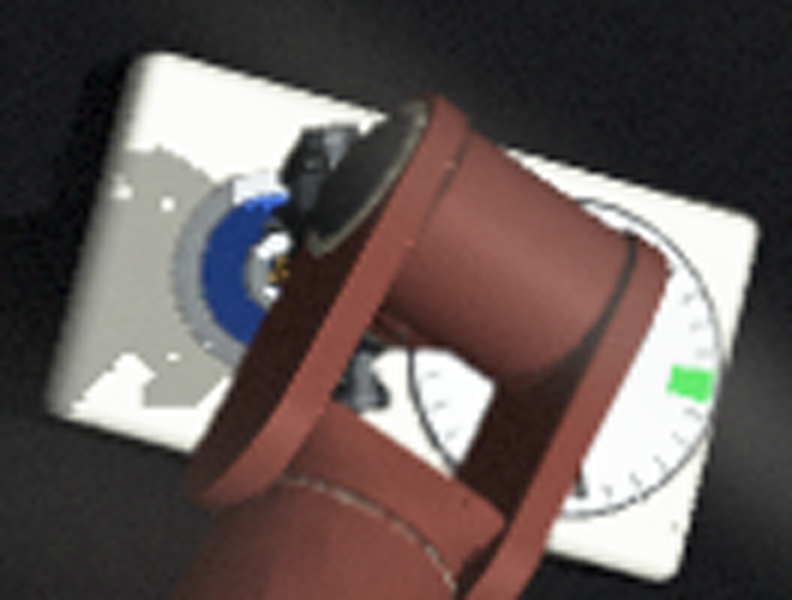

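View pics/s2.png

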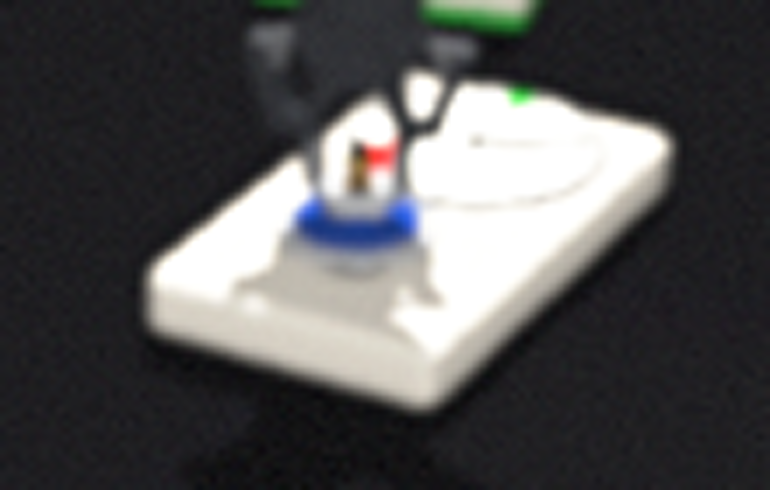

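Call:
step_arm:
  commands: "-1 0 -0.025 0 0 0 0;-1 0 -0.045 0 0 0 0;-1 0 -0.045 0 0 0 0;0.5 0 -0.045 0 0 0 0;0.7 0 -0.045 0 0 0 0;0.7 0 -0.045 0 0 0 0"

```text
t: 9.92
tool_pos: [0.5213, -0.249, 0.0972]
orientation: [0.706, -0.705, -0.043, 0.044]
ft_force: [-0.4, -0.8, -0.6]
gripper_width: 0.846
```

```bash
python3 - <<'E'
exec(open("k.py").read())
c=cam("wrist"); crop(c[0],130,110,250,190,3,"pics/w10.png")
E
```

```text
9.9167 [-0.36 -0.75 -0.56] [-0.02 -0.02 -0.01] 0.8464095397062699
shift [ 0.0012 -0.1856  0.0033] turn [-0.0005  0.0004 -0.0004] pos [ 0.5213 -0.249   0.0972] yaw 0.123
```

View pics/w10.png

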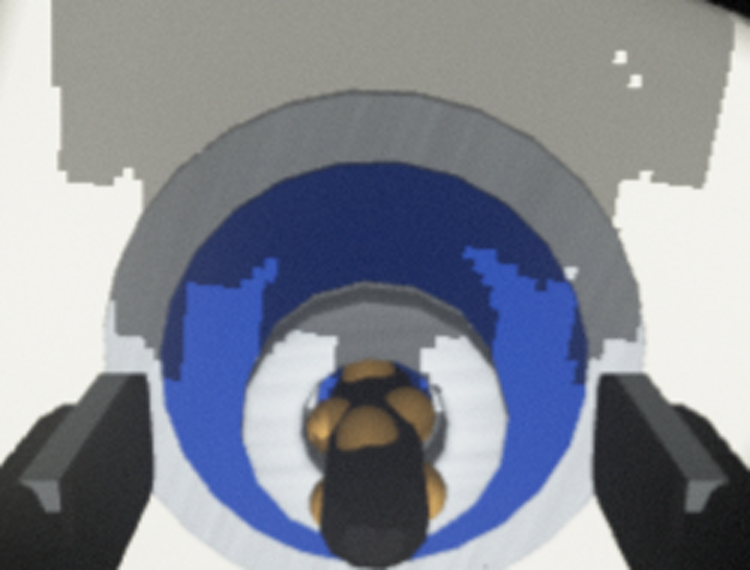

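```bash
python3 - <<'E'
from h import *
im=cv2.imread("pics/w5.png"); crop(im,190,180,130,120,6,"pics/w5z.png")
c=cam("wrist"); crop(c[0],190,190,130,120,6,"pics/w11z.png"); cv2.imwrite("pics/w11.png",c[0])
E
```

```text
(no output)
```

View pics/w5z.png

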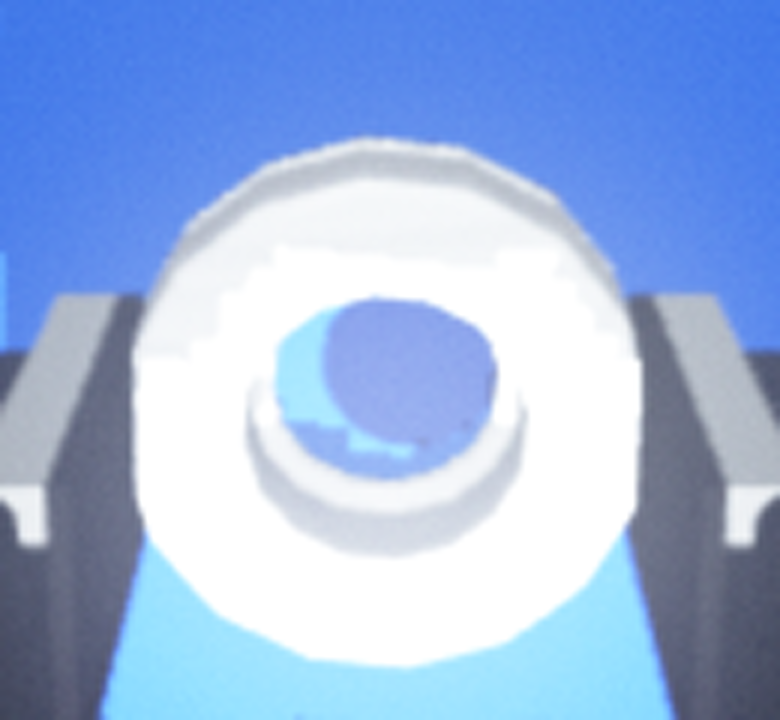

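View pics/w11z.png

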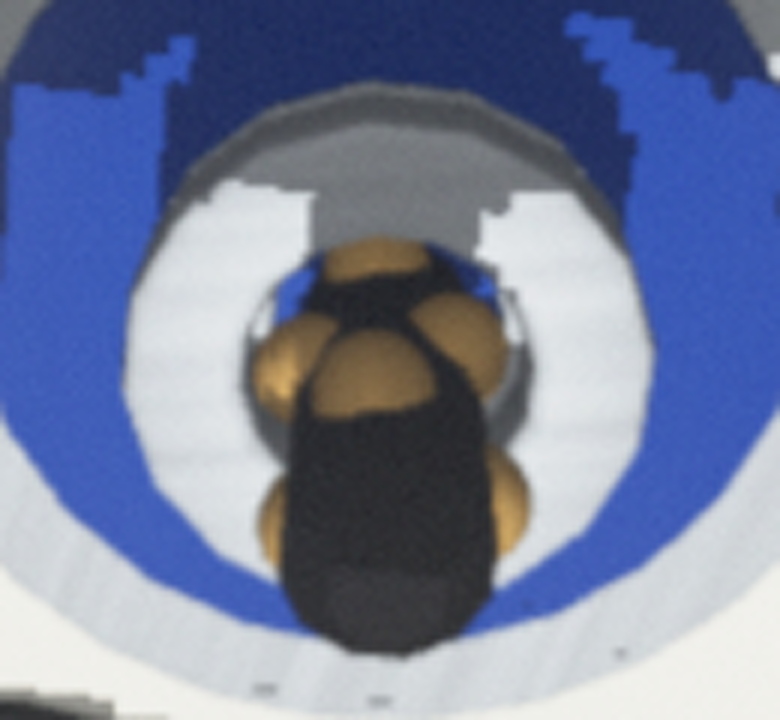

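```bash
python3 - <<'E'
from h import *
from scipy.optimize import least_squares
c=cam("wrist"); s=st(); print(s["tool_pos"])
def circ(x,y,z,r,n=720):
    a=np.linspace(0,2*np.pi,n); return np.array([proj(c,(x+r*np.cos(t),y+r*np.sin(t),z)) for t in a])
# observations
tip=(190+387/6,190+610/6)
dl,dr=130+163/3,130+587/3; dt=110+162/3; db=190+637/6
pl,pr,pt=130+106/3,130+641/3,110+90/3
rl,rr,rc=190+123/6,190+655/6,190+368/6
def f(p):
    x,y,z,h,f_=p
    d=circ(x,y,z-.010,.040,180); P=circ(x,y,z-.014,.052,180); t=proj(c,(x,y,z+.043))
    r=circ(x,y,z+h+.012,.022,180)
    return np.array([d[:,0].min()-dl,d[:,0].max()-dr,d[:,1].min()-dt,d[:,1].max()-db,P[:,0].min()-pl,P[:,0].max()-pr,P[:,1].min()-pt,t[0]-tip[0],t[1]-tip[1],
      r[:,0].min()-rl,r[:,0].max()-rr, proj(c,(x,y,z+h+.012))[1]-rc, f_])
o=least_squares(f,[.5215,-.2487,.096,.003,0],diff_step=1e-3)
print(o.x.round(5),o.fun.round(2))
for h in(0,.006):
  o=least_squares(lambda p:f([*p,h,0]),[.5215,-.2487,.096],diff_step=1e-3); print(h,o.x.round(5),o.cost,o.fun.round(2))
E
```

```text
[ 0.52162834 -0.2491439   0.097578  ]
[ 0.52211 -0.25072  0.09396 -0.0018   0.     ] [-0.89  0.21  1.02  1.63 -1.33  1.63  1.37  0.42 -2.86 -0.04 -0.17  0.04
  0.  ]
0 [ 0.5221  -0.25067  0.09368] 10.893969252864157 [-0.78  0.1   0.83  1.27 -1.19  1.5   1.22  0.42 -3.39 -0.48  0.29  1.32
  0.  ]
0.006 [ 0.52209 -0.25053  0.09254] 34.84536147002542 [-0.34 -0.36  0.21 -0.07 -0.63  0.92  0.77  0.41 -5.34 -1.96  1.81  5.63
  0.  ]
```

Call:
step_arm:
  commands: "0.7 0 -0.25 0 0 0 0;0.7 0 -0.5 0 0 0 0;0.7 0 -0.7 0 0 0 0;0.7 0 -0.7 0.3 0 0 0;0.7 0 -0.7 0.6 0 0 0;0.7 0 -0.7 0.9 0 0 0;0.7 0 -0.7 1 0 0 0"

```text
t: 10.65
tool_pos: [0.5025, -0.0975, 0.2029]
orientation: [0.706, -0.705, -0.044, 0.044]
ft_force: [0.9, 0.6, 0.5]
gripper_width: 0.852
```

```bash
python3 - <<'E'
from h import *
go([.482,.1755,.18])
E
```

```text
shift [0.0904 0.1563 1.8227] turn [-0.0007  0.0008 -0.0001] pos [ 0.5025 -0.0975  0.2029] yaw 0.125
```

Call:
step_arm:
  commands: "0.7 0.05 0.1 1 0 0 0;0.7 0.05 0.1 1 0 0 0;0.7 0.05 0.1 1 0 0 0;0.7 0.05 0.1 1 0 0 0"

```text
t: 10.98
tool_pos: [0.4904, 0.0552, 0.1879]
orientation: [0.707, -0.705, -0.044, 0.045]
ft_force: [0.4, -0.7, 0.4]
gripper_width: 0.85
```

```bash
python3 - <<'E'
from h import *
go([.482,.1755,.18])
c=cam("top"); crop(c[0],330,180,132,100,6,"pics/t3.png")
E
```

```text
shift [0.0454 0.0548 0.8027] turn [-0.001   0.0013 -0.0001] pos [0.4904 0.0552 0.1879] yaw 0.126
```

View pics/t3.png

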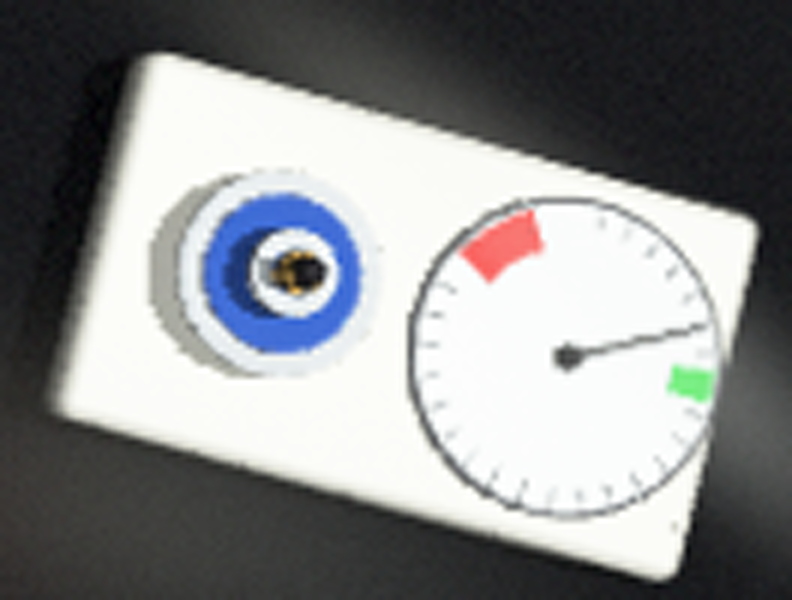

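Call:
step_arm:
  commands: "0.7 0.045 0.05 0.8 -0.001 0.001 0;0.7 0.045 0.05 0.8 -0.001 0.001 0;0.7 0.045 0.05 0.8 -0.001 0.001 0;0.7 0.045 0.05 0.8 -0.001 0.001 0;0.7 0.045 0.05 0.8 -0.001 0.001 0"

```text
t: 11.45
tool_pos: [0.4802, 0.1803, 0.1801]
orientation: [0.707, -0.705, -0.045, 0.047]
ft_force: [0.1, -0.1, -0.2]
gripper_width: 0.851
```

```bash
python3 - <<'E'
from h import *
go([.482,.1755,.18])
c=cam("wrist"); crop(c[0],130,60,250,190,3,"pics/w12.png")
print(proj(c,[.482,.1755,.024]))
E
```

```text
shift [ 0.0076  0.0006 -0.0334] turn [-0.0009  0.0027 -0.0006] pos [0.4802 0.1803 0.1801] yaw 0.13
[255.31445323 184.16077953]
```

View pics/w12.png

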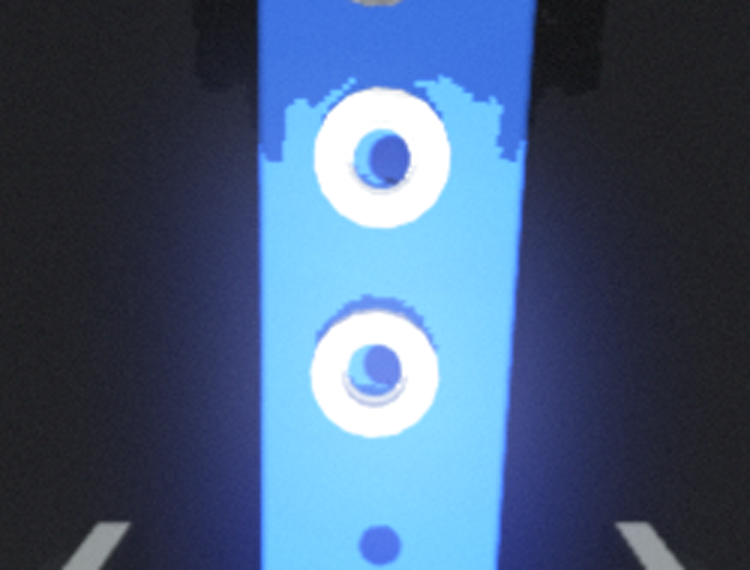

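Call:
step_arm:
  commands: "0.7 0.008 0.25 -0.033 -0.001 0.003 0;0.7 0.008 0.5 -0.033 -0.001 0.003 0;0.7 0.008 0.75 -0.033 -0.001 0.003 0;0.7 0.008 0.95 -0.033 -0.001 0.003 0;0.7 0.008 0.95 -0.033 -0.001 0.003 0;0.7 0.008 0.95 -0.033 -0.001 0.003 0"

```text
t: 12.0
tool_pos: [0.481, 0.173, 0.0364]
orientation: [-0.705, 0.706, 0.039, -0.043]
ft_force: [-0.0, 0.7, 1.0]
gripper_width: 0.849
```

```bash
python3 - <<'E'
from h import *
go([.482,.1755,.0138])
c=cam("wrist"); crop(c[0],130,110,250,190,3,"pics/w13.png")
print(proj(c,[.482,.1755,.024]))
E
```

```text
shift [0.0097 0.1503 0.0161] turn [ 0.0004 -0.0017 -0.0019] pos [0.481  0.173  0.0364] yaw 0.117
[256.49116223 229.33226279]
```

View pics/w13.png

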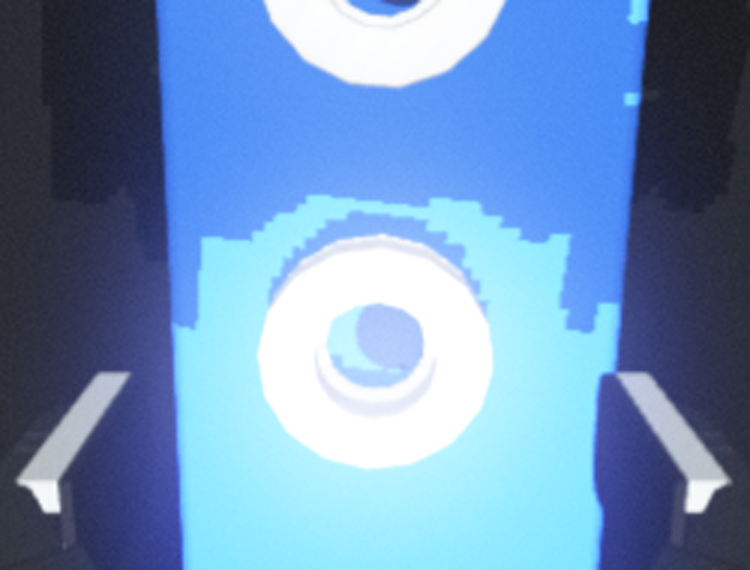

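Call:
step_arm:
  commands: "0.5 0.006 0.1 0.016 0 -0.002 -0.002;0.4 0.006 0.15 0.016 0 -0.002 -0.002;0.3 0.006 0.15 0.016 0 -0.002 -0.002;0.3 0.006 0.15 0.016 0 -0.002 -0.002"

```text
t: 12.38
tool_pos: [0.4845, 0.1761, 0.0176]
orientation: [-0.706, 0.706, 0.046, -0.041]
ft_force: [0.6, -0.3, 0.7]
gripper_width: 0.656
```

```bash
python3 - <<'E'
from h import *
go([.482,.1755,.0138])
E
```

```text
shift [-0.0173  0.0255 -0.0018] turn [0.0002 0.0003 0.0022] pos [0.4845 0.1761 0.0176] yaw 0.123
```

Correct, then close.

Call:
step_arm:
  commands: "0.3 -0.017 0.025 -0.002 0 0 0.002;0.3 -0.017 0.025 -0.002 0 0 0.002;0.3 -0.017 0.025 -0.002 0 0 0.002;-1 -0.017 0.025 -0.002 0 0 0.002;-1 -0.017 0.025 -0.002 0 0 0.002;-1 -0.017 0.025 -0.002 0 0 0.002;-1 -0.017 0.025 -0.002 0 0 0.002"

```text
t: 12.97
tool_pos: [0.4827, 0.1756, 0.0148]
orientation: [-0.706, 0.706, 0.044, -0.043]
ft_force: [-1.0, -0.7, 4.8]
gripper_width: 0.476
```

```bash
python3 - <<'E'
from h import *
s=st();print(s["ft_force"],s["gripper_width"])
go([.482,.1755,.0138])
c=cam("wrist"); crop(c[0],190,180,130,120,6,"pics/w14.png")
E
```

```text
[-0.98716357 -0.72873085  4.79613278] 0.47639346665166515
shift [-0.0046  0.0065 -0.0004] turn [0.0002 0.0004 0.0006] pos [0.4827 0.1756 0.0148] yaw 0.123
```

View pics/w14.png

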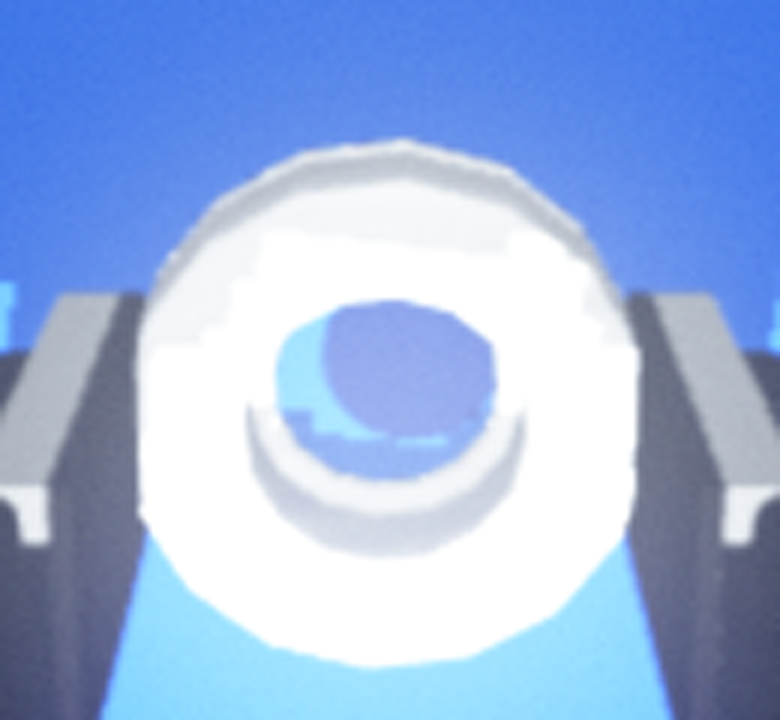

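Call:
step_arm:
  commands: "-1 0 -0.1 0 0 0 0;-1 0 -0.35 0 0 0 0;-1 0 -0.6 0 0 0 0;-1 0 -0.9 -0.1 0 0 0;-1 0 -1 -0.4 0 0 0;-1 0 -1 -0.7 0 0 0;-1 0 -1 -1 0 0 0;-1 0 -1 -1 0 0 0"

```text
t: 13.68
tool_pos: [0.5013, 0.0229, 0.1655]
orientation: [-0.705, 0.707, 0.044, -0.041]
ft_force: [0.9, 0.3, -1.7]
gripper_width: 0.474
```

Call:
step_arm:
  commands: "-1 0 -0.3 -1 0 0 0;-1 0 -0.3 -1 0 0 0;-1 0 -0.3 -1 0 0 0;-1 0 -0.3 -1 0 0 0"

```text
t: 14.02
tool_pos: [0.5188, -0.1282, 0.2111]
orientation: [-0.705, 0.707, 0.043, -0.041]
ft_force: [0.4, 0.8, -0.9]
gripper_width: 0.469
```

```bash
python3 - <<'E'
from h import *
s=st();print(s["ft_force"],s["gripper_width"])
go([.5213,-.249,.20])
E
```

```text
[ 0.41499278  0.79718498 -0.93385295] 0.4690508149347535
shift [-0.0799  0.0763 -0.8015] turn [ 0.001  -0.0008  0.001 ] pos [ 0.5188 -0.1282  0.2111] yaw 0.12
```

Call:
step_arm:
  commands: "-1 -0.08 0.05 -0.8 0.001 0 0.001;-1 -0.08 0.05 -0.8 0.001 0 0.001;-1 -0.08 0.05 -0.8 0.001 0 0.001;-1 -0.08 0.05 -0.8 0.001 0 0.001;-1 -0.08 0.05 -0.8 0.001 0 0.001"

```text
t: 14.43
tool_pos: [0.5205, -0.2504, 0.2026]
orientation: [0.706, -0.705, -0.04, 0.042]
ft_force: [0.5, 0.6, -1.7]
gripper_width: 0.472
```

```bash
python3 - <<'E'
from h import *
s=st();print(s["ft_force"],s["gripper_width"])
go([.5214,-.2488,.142])
E
```

```text
[ 0.45372761  0.60780494 -1.74636193] 0.47198590869682394
shift [0.0081 0.4042 0.0092] turn [-0.0005 -0.0019 -0.0005] pos [ 0.5205 -0.2504  0.2026] yaw 0.116
```

Call:
step_arm:
  commands: "-1 0.008 0.15 0.009 0 -0.002 0;-1 0.008 0.28 0.009 0 -0.002 0;-1 0.008 0.37 0.009 0 -0.002 0;-1 0.008 0.37 0.009 0 -0.002 0;-1 0.008 0.37 0.009 0 -0.002 0"

```text
t: 14.85
tool_pos: [0.5209, -0.2475, 0.1461]
orientation: [0.707, -0.705, -0.042, 0.045]
ft_force: [-0.6, -0.4, -0.3]
gripper_width: 0.472
```

```bash
python3 - <<'E'
from h import *
s=st();print(s["ft_force"],s["gripper_width"])
go([.5214,-.2488,.135])
c=cam("wrist");crop(c[0],200,190,110,110,7,"pics/w15.png")
E
```

```text
[-0.57106482 -0.36195331 -0.32273404] 0.4723911746829483
shift [ 0.0024  0.0741 -0.0092] turn [-0.001   0.0005 -0.0011] pos [ 0.5209 -0.2475  0.1461] yaw 0.124
```

View pics/w15.png

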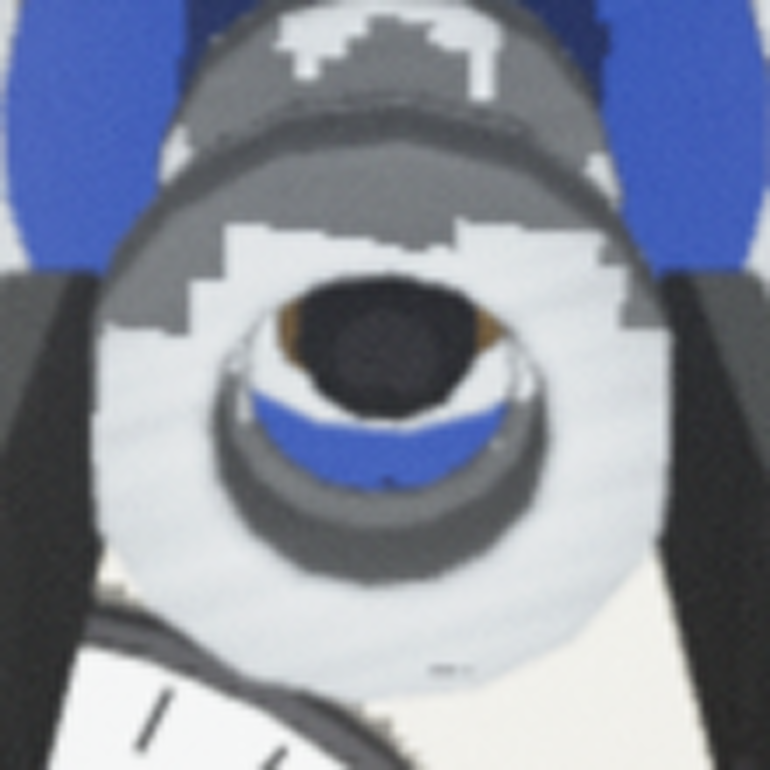

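Call:
step_arm:
  commands: "-1 0.004 0.03 -0.009 -0.001 0 -0.001;-1 0.004 0.07 -0.009 -0.001 0 -0.001;-1 0.004 0.11 -0.009 -0.001 0 -0.001;-1 0.004 0.12 -0.009 -0.001 0 -0.001;-1 0.004 0.12 -0.009 -0.001 0 -0.001"

```text
t: 15.32
tool_pos: [0.522, -0.2491, 0.1287]
orientation: [-0.706, 0.706, 0.044, -0.043]
ft_force: [-0.3, -0.3, -2.1]
gripper_width: 0.469
```

```bash
python3 k.py
```

```text
15.3167 [-0.27 -0.32 -2.14] [ 0.01  0.   -0.01] 0.46927690212909595
shift [-0.0025  0.0245  0.0045] turn [0.0002 0.0004 0.0002] pos [ 0.522  -0.2491  0.1287] yaw 0.123
```

Call:
step_arm:
  commands: "-1 -0.003 0.015 0.003 0 0 0;-1 -0.003 0.03 0.003 0 0 0;-1 -0.003 0.045 0.003 0 0 0;-1 -0.003 0.045 0.003 0 0 0"

```text
t: 15.65
tool_pos: [0.5217, -0.249, 0.1225]
orientation: [-0.705, 0.706, 0.044, -0.043]
ft_force: [-1.9, 0.8, 4.1]
gripper_width: 0.469
```

```bash
python3 k.py
```

```text
15.65 [-1.86  0.81  4.13] [ 0.08  0.32 -0.01] 0.46890503387181254
shift [-0.001  -0.0165  0.0037] turn [0.0004 0.0004 0.0003] pos [ 0.5217 -0.249   0.1225] yaw 0.123
```

Call:
step_arm:
  commands: "-1 0 0.01 0.002 0 0 0;-1 0 0.02 0.002 0 0 0;-1 0 0.025 0.002 0 0 0;-1 0 0.025 0.002 0 0 0"

```text
t: 15.98
tool_pos: [0.5215, -0.2486, 0.1181]
orientation: [-0.705, 0.706, 0.044, -0.043]
ft_force: [0.2, 0.5, -1.2]
gripper_width: 0.467
```

```bash
python3 k.py
```

```text
15.9833 [ 0.16  0.46 -1.22] [-0.03  0.02 -0.03] 0.46713539726429987
shift [ 0.0004 -0.0462  0.0003] turn [0.0003 0.0004 0.0002] pos [ 0.5215 -0.2486  0.1181] yaw 0.123
```

Past the first catch. Next contact is around 0.114.

Call:
step_arm:
  commands: "-1 0 0.015 0 0 0 0;-1 0 0.03 0 0 0 0;-1 0 0.045 0 0 0 0;-1 0 0.055 0 0 0 0;-1 0 0.055 0 0 0 0"

```text
t: 16.4
tool_pos: [0.5218, -0.2487, 0.1103]
orientation: [-0.705, 0.706, 0.044, -0.043]
ft_force: [-0.4, 0.0, 4.7]
gripper_width: 0.47
```

```bash
python3 k.py
```

```text
16.4 [-0.4   0.02  4.69] [ 0.14  0.04 -0.  ] 0.4700557252129592
shift [-0.0017 -0.0982  0.0018] turn [0.0004 0.0004 0.0005] pos [ 0.5218 -0.2487  0.1103] yaw 0.123
```

Call:
step_arm:
  commands: "-1 0 0.01 0 0 0 0;-1 0 0.02 0 0 0 0;-1 0 0.025 0 0 0 0;-1 0 0.025 0 0 0 0"

```text
t: 16.73
tool_pos: [0.522, -0.2489, 0.1067]
orientation: [-0.705, 0.706, 0.044, -0.043]
ft_force: [-0.5, -0.0, 3.1]
gripper_width: 0.467
```

```bash
python3 k.py
```

```text
16.7333 [-0.54 -0.01  3.14] [-0.05  0.05  0.05] 0.4666378165075871
shift [-0.0029 -0.122   0.0031] turn [0.0006 0.0004 0.0006] pos [ 0.522  -0.2489  0.1067] yaw 0.123
```

Call:
step_arm:
  commands: "-1 0 0.01 0 0 0 0;-1 0 0.03 0 0 0 0;-1 0 0.03 0 0 0 0"

```text
t: 16.98
tool_pos: [0.522, -0.249, 0.1026]
orientation: [-0.705, 0.706, 0.044, -0.043]
ft_force: [-2.7, 1.7, 8.6]
gripper_width: 0.472
```

```bash
python3 k.py
```

```text
16.9833 [-2.72  1.67  8.56] [ 0.23  0.49 -0.03] 0.4721803202668332
shift [-0.003  -0.1491  0.0033] turn [0.0006 0.0004 0.0005] pos [ 0.522  -0.249   0.1026] yaw 0.123
```

Call:
step_arm:
  commands: "-1 0 -0.025 0 0 0 0;-1 0 -0.045 0 0 0 0;-1 0 -0.045 0 0 0 0;0.5 0 -0.045 0 0 0 0;0.7 0 -0.045 0 0 0 0;0.7 0 -0.045 0 0 0 0"

```text
t: 17.48
tool_pos: [0.5216, -0.2487, 0.1086]
orientation: [-0.705, 0.706, 0.044, -0.043]
ft_force: [-0.6, -0.2, -0.1]
gripper_width: 0.85
```

```bash
python3 - <<'E'
exec(open("k.py").read())
c=cam("wrist"); crop(c[0],130,110,250,190,3,"pics/w16.png")
E
```

```text
17.4833 [-0.64 -0.22 -0.07] [-0.01 -0.01  0.02] 0.8497935868264631
shift [-0.0007 -0.1092  0.0012] turn [0.0003 0.0004 0.0003] pos [ 0.5216 -0.2487  0.1086] yaw 0.123
```

View pics/w16.png

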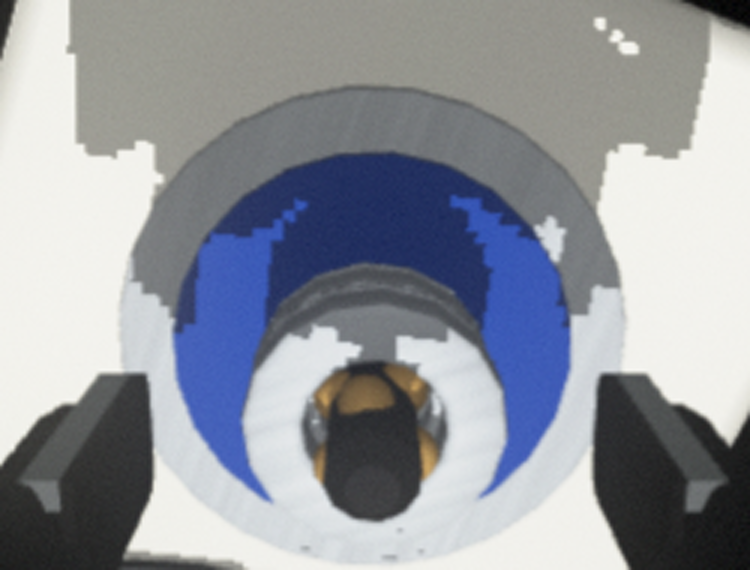

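Call:
step_arm:
  commands: "0.7 0 -0.25 0 0 0 0;0.7 0 -0.5 0 0 0 0;0.7 0 -0.65 0 0 0 0;0.7 0 -0.65 0.3 0 0 0;0.7 0 -0.65 0.6 0 0 0;0.7 0 -0.65 0.9 0 0 0;0.7 0 -0.65 1 0 0 0"

```text
t: 18.12
tool_pos: [0.5023, -0.0969, 0.2059]
orientation: [0.706, -0.706, -0.044, 0.044]
ft_force: [0.8, -0.1, -0.3]
gripper_width: 0.851
```

Call:
step_arm:
  commands: "0.7 0.03 0 1 0 0 0;0.7 0.03 0 1 0 0 0;0.7 0.03 0 1 0 0 0;0.7 0.03 0 1 0 0 0"

```text
t: 18.45
tool_pos: [0.4873, 0.0555, 0.2058]
orientation: [0.706, -0.705, -0.045, 0.044]
ft_force: [-0.1, -0.7, -0.5]
gripper_width: 0.847
```

```bash
python3 - <<'E'
from h import *
go([.475,.2468,.18])
c=cam("top"); crop(c[0],330,180,132,100,6,"pics/t4.png")
E
```

```text
shift [0.079  0.1733 1.2756] turn [-0.0003  0.0013  0.0004] pos [0.4873 0.0555 0.2058] yaw 0.126
```

View pics/t4.png

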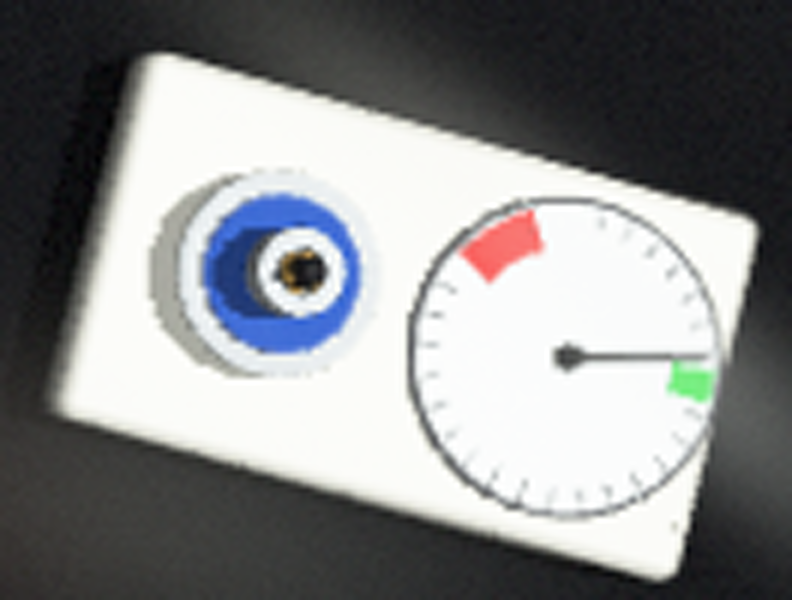

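Call:
step_arm:
  commands: "0.7 0.05 0.1 1 0 0 0;0.7 0.05 0.1 1 0 0 0;0.7 0.05 0.1 1 0 0 0;0.7 0.05 0.1 1 0 0 0"

```text
t: 18.83
tool_pos: [0.4741, 0.2109, 0.1909]
orientation: [0.707, -0.704, -0.046, 0.046]
ft_force: [0.4, -0.4, 0.1]
gripper_width: 0.851
```

```bash
python3 - <<'E'
from h import *
go([.475,.2468,.18])
c=cam("wrist"); crop(c[0],130,60,250,190,3,"pics/w17.png")
print(proj(c,[.475,.2468,.024]))
E
```

```text
shift [0.0367 0.0741 0.2363] turn [-0.0015  0.0026  0.0003] pos [0.4741 0.2109 0.1909] yaw 0.13
[259.03439691 143.69915549]
```

View pics/w17.png

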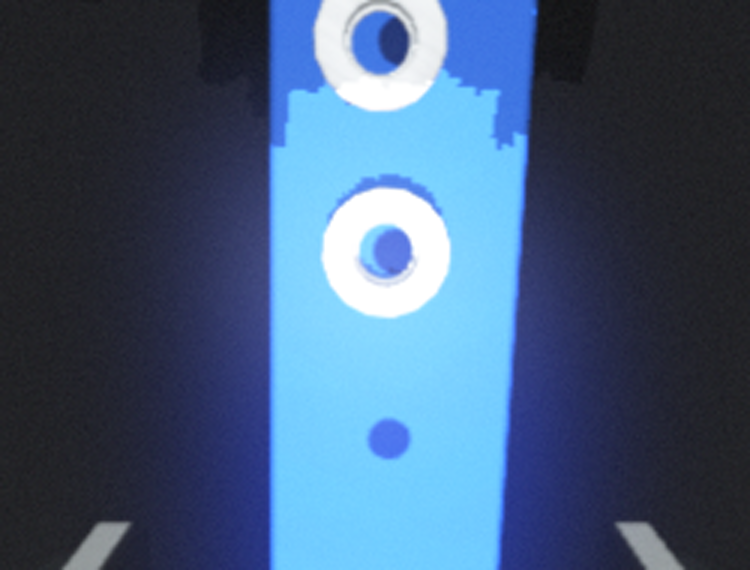

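Call:
step_arm:
  commands: "0.7 0.037 0 0.236 -0.001 0.003 0;0.7 0.037 0.25 0.236 -0.001 0.003 0;0.7 0.037 0.5 0.236 -0.001 0.003 0;0.7 0.037 0.75 0.236 -0.001 0.003 0;0.7 0.037 0.95 0.236 -0.001 0.003 0;0.7 0.037 0.95 0.236 -0.001 0.003 0;0.7 0.037 0.95 0.236 -0.001 0.003 0"

```text
t: 19.47
tool_pos: [0.4721, 0.2512, 0.0463]
orientation: [0.707, -0.704, -0.042, 0.046]
ft_force: [-0.5, 0.6, -0.1]
gripper_width: 0.85
```

```bash
python3 - <<'E'
from h import *
go([.475,.2468,.0138])
c=cam("wrist"); crop(c[0],130,110,250,190,3,"pics/w18.png")
print(proj(c,[.475,.2468,.024]))
E
```

```text
shift [ 0.0166  0.2165 -0.0325] turn [-0.0013  0.0008 -0.0016] pos [0.4721 0.2512 0.0463] yaw 0.124
[258.10876867 234.45319263]
```

View pics/w18.png

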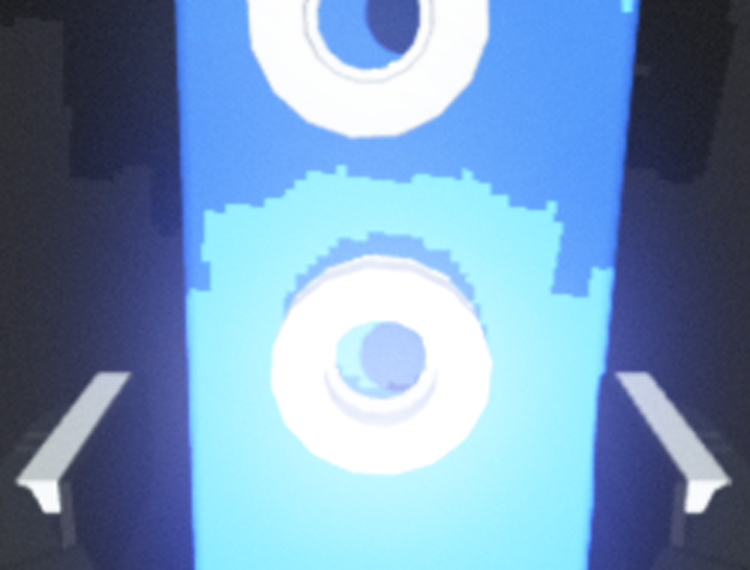

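Call:
step_arm:
  commands: "0.6 0.013 0.07 -0.03 -0.001 0.001 -0.001;0.5 0.013 0.14 -0.03 -0.001 0.001 -0.001;0.4 0.013 0.2 -0.03 -0.001 0.001 -0.001;0.3 0.013 0.2 -0.03 -0.001 0.001 -0.001;0.3 0.013 0.2 -0.03 -0.001 0.001 -0.001"

```text
t: 19.93
tool_pos: [0.4761, 0.2476, 0.0182]
orientation: [0.707, -0.705, -0.043, 0.042]
ft_force: [0.0, 0.9, 0.3]
gripper_width: 0.647
```

```bash
python3 - <<'E'
from h import *
go([.475,.247,.0138])
E
```

```text
shift [-0.0082  0.0294 -0.0033] turn [-0.0006 -0.0003  0.0006] pos [0.4761 0.2476 0.0182] yaw 0.121
```

Call:
step_arm:
  commands: "0.3 -0.008 0.028 -0.003 0 0 0.001;0.3 -0.008 0.028 -0.003 0 0 0.001;0.3 -0.008 0.028 -0.003 0 0 0.001;-1 -0.008 0.028 -0.003 0 0 0.001;-1 -0.008 0.028 -0.003 0 0 0.001;-1 -0.008 0.028 -0.003 0 0 0.001;-1 -0.008 0.028 -0.003 0 0 0.001"

```text
t: 20.52
tool_pos: [0.4757, 0.2473, 0.0148]
orientation: [0.707, -0.705, -0.043, 0.043]
ft_force: [-1.1, 0.4, 4.0]
gripper_width: 0.47
```

```bash
python3 - <<'E'
from h import *
s=st();print(s["ft_force"],s["gripper_width"])
go([.475,.247,.0138])
c=cam("wrist"); crop(c[0],190,180,130,120,6,"pics/w19.png")
E
```

```text
[-1.11169912  0.44913815  3.99578538] 0.47036361005778576
shift [-0.0047  0.0069 -0.0014] turn [-0.0007 -0.0003  0.    ] pos [0.4757 0.2473 0.0148] yaw 0.121
```

View pics/w19.png

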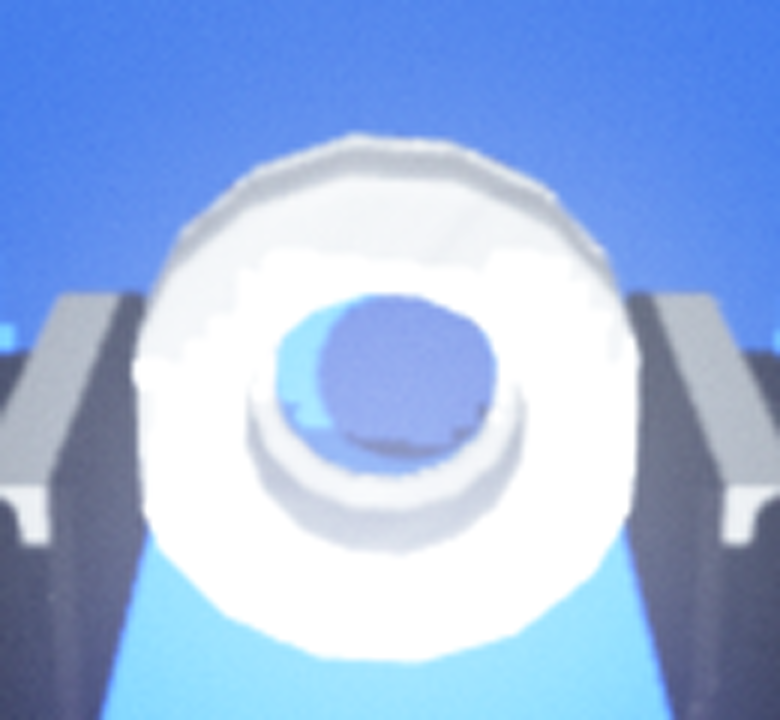

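Call:
step_arm:
  commands: "-1 0 -0.1 0 0 0 0;-1 0 -0.35 0 0 0 0;-1 0 -0.6 0 0 0 0;-1 0 -0.9 -0.1 0 0 0;-1 0 -1 -0.4 0 0 0;-1 0 -1 -0.7 0 0 0;-1 0 -1 -1 0 0 0;-1 0 -1 -1 0 0 0"

```text
t: 21.23
tool_pos: [0.4941, 0.0943, 0.1649]
orientation: [0.706, -0.706, -0.042, 0.041]
ft_force: [-0.5, 0.1, -1.7]
gripper_width: 0.471
```

Call:
step_arm:
  commands: "-1 0 -0.3 -1 0 0 0;-1 0 -0.3 -1 0 0 0;-1 0 -0.3 -1 0 0 0;-1 0 -0.3 -1 0 0 0"

```text
t: 21.57
tool_pos: [0.5113, -0.0569, 0.2098]
orientation: [-0.706, 0.706, 0.042, -0.041]
ft_force: [0.5, 0.2, -1.2]
gripper_width: 0.47
```

Call:
step_arm:
  commands: "-1 0 0 -0.7 0 0 0;-1 0 0 -0.7 0 0 0;-1 0 0 -0.7 0 0 0"

```text
t: 21.82
tool_pos: [0.5233, -0.1649, 0.2095]
orientation: [-0.705, 0.706, 0.041, -0.04]
ft_force: [-0.5, 0.5, -1.0]
gripper_width: 0.466
```

```bash
python3 - <<'E'
from h import *
s=st();print(s["ft_force"],s["gripper_width"])
go([.5214,-.249,.20])
E
```

```text
[-0.53260132  0.53308803 -0.95272174] 0.46621344492195915
shift [-0.0768  0.0639 -0.5554] turn [ 0.0005 -0.0022  0.0001] pos [ 0.5233 -0.1649  0.2095] yaw 0.115
```

Call:
step_arm:
  commands: "-1 -0.077 0.05 -0.55 0 -0.002 0;-1 -0.077 0.05 -0.55 0 -0.002 0;-1 -0.077 0.05 -0.55 0 -0.002 0;-1 -0.077 0.05 -0.55 0 -0.002 0;-1 -0.077 0.05 -0.55 0 -0.002 0"

```text
t: 22.23
tool_pos: [0.5208, -0.2478, 0.2011]
orientation: [0.706, -0.706, -0.042, 0.043]
ft_force: [0.3, 0.1, -1.2]
gripper_width: 0.473
```

```bash
python3 - <<'E'
from h import *
go([.5215,-.2488,.145])
E
```

```text
shift [ 0.004   0.3741 -0.0073] turn [-0.0001 -0.0005 -0.0002] pos [ 0.5208 -0.2478  0.2011] yaw 0.12
```

Call:
step_arm:
  commands: "-1 0.004 0.15 -0.007 0 0 0;-1 0.004 0.28 -0.007 0 0 0;-1 0.004 0.36 -0.007 0 0 0;-1 0.004 0.36 -0.007 0 0 0;-1 0.004 0.36 -0.007 0 0 0"

```text
t: 22.65
tool_pos: [0.5212, -0.2474, 0.1465]
orientation: [0.706, -0.705, -0.042, 0.044]
ft_force: [0.2, -0.3, -1.8]
gripper_width: 0.474
```

```bash
python3 - <<'E'
from h import *
go([.5216,-.2488,.128])
c=cam("wrist");crop(c[0],200,190,110,110,7,"pics/w20.png")
E
```

```text
shift [ 0.0014  0.123  -0.01  ] turn [-0.0005 -0.     -0.0006] pos [ 0.5212 -0.2474  0.1465] yaw 0.122
```

View pics/w20.png

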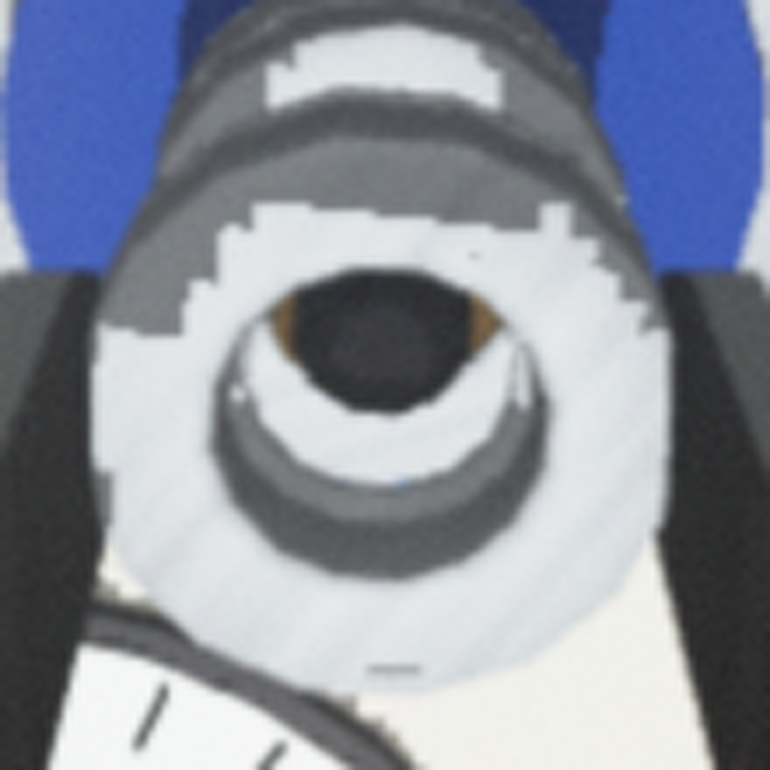

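Ring and post are aligned in x (382 against 382 in the crop), so lower it.

Call:
step_arm:
  commands: "-1 0.002 0.03 -0.009 0 0 0;-1 0.002 0.07 -0.009 0 0 0;-1 0.002 0.11 -0.009 0 0 0;-1 0.002 0.13 -0.009 0 0 0;-1 0.002 0.15 -0.009 0 0 0;-1 0.002 0.16 -0.009 0 0 0"

```text
t: 23.2
tool_pos: [0.5222, -0.2494, 0.1237]
orientation: [0.706, -0.706, -0.043, 0.043]
ft_force: [-1.6, 1.8, 3.5]
gripper_width: 0.468
```

```bash
python3 k.py
```

```text
23.2 [-1.64  1.78  3.53] [0.18 0.4  0.  ] 0.4683204276554323
shift [-0.0041 -0.0085  0.0065] turn [-0.0001 -0.0001 -0.0003] pos [ 0.5222 -0.2494  0.1237] yaw 0.122
```

Call:
step_arm:
  commands: "-1 -0.004 0.01 0.004 0 0 0;-1 -0.004 0.02 0.004 0 0 0;-1 -0.004 0.025 0.004 0 0 0;-1 -0.004 0.025 0.004 0 0 0"

```text
t: 23.53
tool_pos: [0.5219, -0.2493, 0.1208]
orientation: [-0.706, 0.706, 0.043, -0.043]
ft_force: [-1.9, -0.1, 5.9]
gripper_width: 0.472
```

```bash
python3 k.py
```

```text
23.5333 [-1.89 -0.1   5.92] [0.04 0.31 0.03] 0.47165102219011945
shift [-0.0021 -0.028   0.0054] turn [ 0.0002 -0.0002  0.    ] pos [ 0.5219 -0.2493  0.1208] yaw 0.121
```

Call:
step_arm:
  commands: "-1 -0.002 0.01 0.003 0 0 0;-1 -0.002 0.02 0.003 0 0 0;-1 -0.002 0.025 0.003 0 0 0;-1 -0.002 0.025 0.003 0 0 0"

```text
t: 23.87
tool_pos: [0.522, -0.2493, 0.1175]
orientation: [-0.705, 0.706, 0.043, -0.042]
ft_force: [-0.2, -0.4, 3.8]
gripper_width: 0.475
```

```bash
python3 k.py
```

```text
23.8667 [-0.18 -0.39  3.81] [-0.07  0.03  0.04] 0.4749599534843453
shift [-0.0028 -0.05    0.0055] turn [ 0.0006 -0.0002  0.0004] pos [ 0.522  -0.2493  0.1175] yaw 0.121
```

Force dropped: it snapped. Press on to confirm it is seated.

Call:
step_arm:
  commands: "-1 -0.002 0.01 0.003 0 0 0;-1 -0.002 0.03 0.003 0 0 0;-1 -0.002 0.03 0.003 0 0 0"

```text
t: 24.12
tool_pos: [0.522, -0.2493, 0.1138]
orientation: [-0.705, 0.707, 0.044, -0.042]
ft_force: [-1.2, 0.1, 8.3]
gripper_width: 0.471
```

```bash
python3 k.py
```

```text
24.1167 [-1.21  0.06  8.31] [0.11 0.34 0.03] 0.4713812726737014
shift [-0.0029 -0.0748  0.0053] turn [ 0.0009 -0.0002  0.0006] pos [ 0.522  -0.2493  0.1138] yaw 0.122
```

Call:
step_arm:
  commands: "-1 0 -0.025 0 0 0 0;-1 0 -0.045 0 0 0 0;-1 0 -0.045 0 0 0 0;0.5 0 -0.045 0 0 0 0;0.7 0 -0.045 0 0 0 0;0.7 0 -0.045 0 0 0 0"

```text
t: 24.62
tool_pos: [0.5217, -0.2489, 0.1197]
orientation: [-0.705, 0.706, 0.043, -0.042]
ft_force: [-0.3, -0.1, -0.7]
gripper_width: 0.849
```

```bash
python3 - <<'E'
exec(open("k.py").read())
c=cam("wrist"); crop(c[0],130,110,250,190,3,"pics/w21.png")
E
```

```text
24.6167 [-0.31 -0.08 -0.66] [ 0.    0.02 -0.01] 0.8489890338767438
shift [-0.0009 -0.0353  0.0025] turn [ 0.0006 -0.0002  0.0004] pos [ 0.5217 -0.2489  0.1197] yaw 0.121
```

View pics/w21.png

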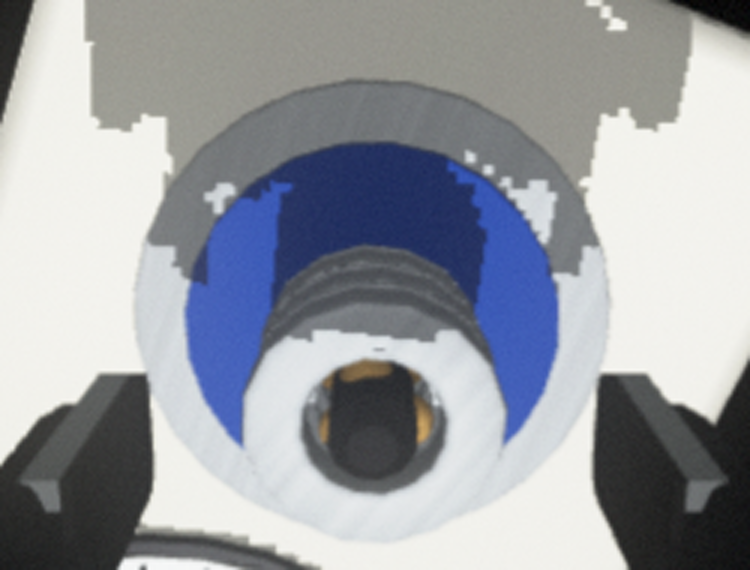

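Call:
step_arm:
  commands: "0.7 0 -0.25 0 0 0 0;0.7 0 -0.5 0 0 0 0;0.7 0 -0.6 0 0 0 0;0.7 0 -0.6 0.3 0 0 0;0.7 0 -0.6 0.6 0 0 0;0.7 0 -0.6 0.9 0 0 0;0.7 0 -0.6 1 0 0 0"

```text
t: 25.25
tool_pos: [0.5026, -0.0969, 0.2093]
orientation: [-0.706, 0.706, 0.044, -0.043]
ft_force: [-0.1, -1.3, 0.2]
gripper_width: 0.849
```

Call:
step_arm:
  commands: "0.7 0 0 1 0 0 0;0.7 0 0 1 0 0 0;0.7 0 0 1 0 0 0;0.7 0 0 1 0 0 0;0.7 0 0 1 0 0 0;0.7 0 0 1 0 0 0"

```text
t: 25.75
tool_pos: [0.4839, 0.0532, 0.209]
orientation: [-0.705, 0.706, 0.045, -0.044]
ft_force: [-0.7, 0.1, -1.3]
gripper_width: 0.849
```

```bash
python3 - <<'E'
from h import *
c=cam("top"); crop(c[0],330,180,132,100,6,"pics/t5.png"); cv2.imwrite("pics/t5f.png",c[0])
c=cam("side"); crop(c[0],240,130,110,70,7,"pics/s5.png")
E
```

```text
(no output)
```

View pics/t5.png

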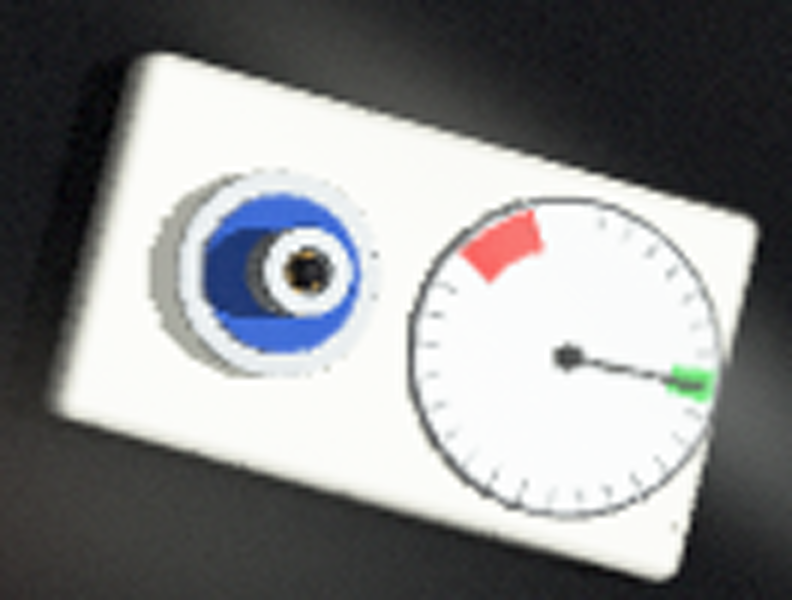

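View pics/s5.png

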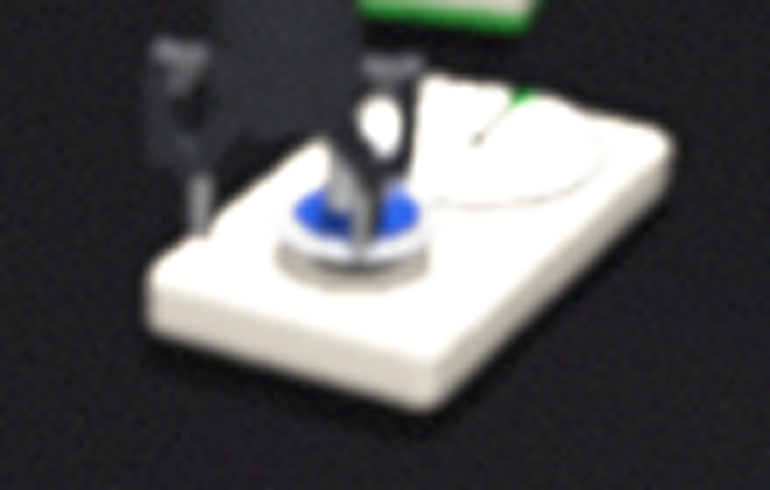

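View pics/t5f.png

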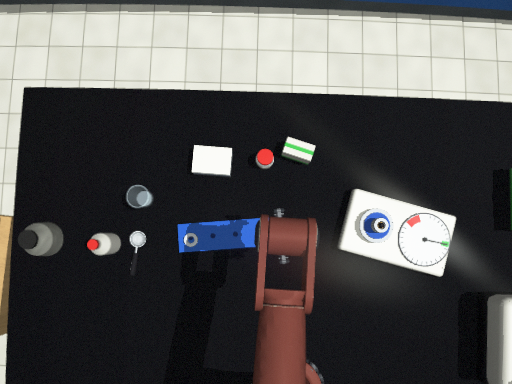

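```bash
python3 -c "
from plant import workorder; print(workorder.close_job())"
```

```text
the job is handed in; nothing more can be done
None
```

I put three steel rings on the pod's post, one after another, and handed the job in at about 26 s. The fourth ring was not touched and is still on the rack.

**Seating:** For each ring I watched the force drop as it snapped past its last catch. I then pressed a few mm further, and the force rose with the scale's spring, as it should on a seated ring. The highest pressing force I read was about 9–10 N, well under the 18 N to spare before red.

**Last checks:**
- **Needle:** by the top camera it read about 0.87 rad at first and rose by roughly one ring's worth each time. It now rests mid-green, about 1.52 rad, with the arm clear of the pod.
- **Stack:** the wrist camera shows three evenly stacked rings with no visible gap.
- **Bench:** the other things look unmoved in the last top picture.

**Where checks disagreed:** For the first ring, a rough reading from its apparent size in the picture suggested it might be up to 3 mm high. A fuller fit to the pod disc, pan and post tip put it home at −1.8 mm (a fully hung ring would be +6 mm). That is slightly outside the 1.6 mm tolerance, which I took as calibration error. The forces and the even steps between ring heights supported it being home. The last side picture was partly blocked by the gripper, so it did not help.

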